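# Load a paste jar through the spring gate of its storage lane

### The job

Put the paste jar away: stand it on the open porch of the jar lane, push it in through the spring gate, and keep pushing from behind until it bears firmly (a push of about 10 N, no hard knock) on the end stop under the clear cover. Then lift out so that the gate swings shut behind it. Keep the jar upright and leave the other things on the bench alone.

Things in the scene. Friction and masses are not known exactly. Their poses are not given: they have to be found in the camera images.
- paste_jar: the paste jar: a small round white jar with a dark green screw lid, lid 47 mm across and 14 mm high, body 44 mm across, 39 mm high in all, about 0.13 kg; starts upright on the bench; being round, it veers aside when pushed off its middle. Origin: centre of its underside, z up.
- lane: the jar lane, fixed to the bench: floor plate 4 mm thick, 88 mm wide. Origin: on the bench top in the plane of the shut gate, midway between the walls; x points into the lane, y left, z up. Walls: x -25 to 130 mm, inner faces y = +-28, tops 42 mm above the bench (left one missing at x -6 to 62: the open gate stands in). In the channel press jar or fingers on nothing with over 25 N.
- lane_porch (a point): middle of the jar's place on the porch (plain floor without walls, lane x -97 to -40 mm), on the floor's top, 55 mm before the gate; axes as the lane's. From x -38 to -25 mm two low flared guides, 14 mm above the bench, narrow the way from 72 to 56 mm; the full-height walls begin at x -25 mm.
- lane_cover (a point): centre of the top of the clear cover over the channel: lane x 81 to 129 mm, underside 50 mm, top 53 mm above the bench; from gate to cover the channel is open above. Under it a rigid end stop (black plate across the channel) has its face anywhere from lane x = 106 to 117 mm: set anew each time, not measured, to be found by feel. Press on it with some 10 N.
- gate (a joint): spring gate: steel leaf 3 mm thick, 60 mm long, 8 to 42 mm above the bench, upright hinge at lane x 0, y +36 mm. 0 rad = shut; grows as it swings into the lane (1.45, its limit = nearly along the left wall). A spring shuts it (0.02 N m shut, 0.045 at 1.4 rad; a jar pushed past it feels a few N). It can shut only once the jar's centre is some 79 mm past it and nothing else is in its sweep.
- gate_edge (a point): the free edge of the gate leaf, at mid height, 25 mm above the bench; z up.
- solder_spool: bystander: spool of solder wire with black flanges, 59x70 mm, 44 mm high; origin centre of underside.
- tip_cleaner: bystander: round black pot filled with brass wool, 63 mm across, 44 mm high; origin centre of underside.
- heat_sink: bystander: finned aluminium heat sink 40x40x23 mm; origin centre of underside.
Mind the look-alikes: they are no part of the job. What is shaped like the paste_jar but orange or red is not meant.

How it is judged:
On the way, in this order (a step that is already met when the one before it is completed fails the run):
1. the jar stands upright on the porch in front of the shut gate (x of paste_jar in the frame of lane between -0.08 and -0.03 m and y of paste_jar in the frame of lane between -0.015 and 0.015 m and z of paste_jar in the frame of lane between 0.001 and 0.008 m and angle between paste_jar's own z axis and vertical below 0.15 rad and value of joint gate below 0.12 rad), for 0.2 s.
2. the jar passes, upright on the lane floor, through the open gate (x of paste_jar in the frame of lane between 0.012 and 0.065 m and y of paste_jar in the frame of lane between -0.012 and 0.012 m and z of paste_jar in the frame of lane between 0.001 and 0.01 m and angle between paste_jar's own z axis and vertical below 0.15 rad and value of joint gate above 0.6 rad), for 0.05 s.
3. the jar, past the gate's sweep, is pressed on the end stop with at least 6 N (x of paste_jar in the frame of lane between 0.079 and 0.105 m and y of paste_jar in the frame of lane between -0.012 and 0.012 m and z of paste_jar in the frame of lane between 0.001 and 0.01 m and angle between paste_jar's own z axis and vertical below 0.15 rad and contact force between paste_jar and lane above 6 N), for 0.05 s.
At the end, for the whole second after the job is handed in: the jar stands upright and at rest on the lane floor at the end stop (its centre 79 mm or more past the gate), the gate is shut within 0.06 rad behind it (x of paste_jar in the frame of lane between 0.079 and 0.105 m and y of paste_jar in the frame of lane between -0.012 and 0.012 m and z of paste_jar in the frame of lane between 0.001 and 0.008 m and angle between paste_jar's own z axis and vertical below 0.15 rad and value of joint gate below 0.06 rad and linear speed of paste_jar below 0.01 m/s); the robot touches nothing.
It fails at once if in the channel, the jar is pressed on the lane (its walls, gate or end stop) with more than 25 N (x of paste_jar in the frame of lane above -0.025 m and contact force between paste_jar and lane above 25 N).
It fails at once if the robot presses on the lane or its gate with more than 25 N (contact force between any of the arm, the fingers and lane above 25 N).
It fails at once if the jar tips by more than 0.4 rad (angle between paste_jar's own z axis and vertical above 0.4 rad).
It fails at once if a bystander (solder spool, tip cleaner or heat sink) is moved more than 20 mm (distance of any of solder_spool, tip_cleaner, heat_sink from where it was at the start of the episode above 0.02 m).
It also fails if it takes over 72 s, if anything falls off the work surface, if the arm or the gripper's body presses on something with over 40 N, if the wrist force passes 120 N, or if a joint passes its speed limit or range.

### The arm

A 6-joint arm with a two-finger parallel gripper is mounted at the origin on a cart in front of the work surface, level with it; the furniture and walls round the work are solid. World frame = base frame: x ahead of the robot, y to its left, z up, the work surface at z = 0. Lengths are in m, angles in rad, forces in N, time in s.
With the tool pointing down it reaches from about 0.25 to 0.725 m from the base axis. Payload 9.7 kg.
Tool frame: the origin (TCP) lies between the finger pads; the fingertips stand 11 mm ahead of it and the grasp point (between the pads) lies 8 mm behind it; z points along the fingers, y is the direction in which the jaws open and shut (so a half turn about z gives the same grasp; the last joint's range is limited). The gripper opens to 85 mm and grips with 20 to 120 N. Pads are 22 mm wide; open, the fingers measure 114 mm over their backs; the gripper's body (76 mm by 85 mm) begins 54 mm behind the grasp point. The pads swing forward as they close: fully open they stand 13 mm farther back than shut.
Start: joints at [1.131, 0.087, 0.176, 1.66, 0, 1.571], TCP at [0.234, 0.498, 0.242] pointing down, gripper open.
Joint ranges: [-3.13, 3.13], [-0.85, 1.81], [-1.15, 1.24], [-2.2, 2.28], [-1.44, 1.52], [-3.14, 3.14]. Speed limits (rad/s): [2.22, 2.22, 2.57, 3.14, 3.14, 3.14].

### API

Orientations are given as a unit quaternion [x, y, z, w].
In Python, from station import * gives the robot as it stands. The module is installed in compiled form; this text tells all that it offers.
- The arm moves only by the shell command python3 -m creep 'ROWS' [FORCE]. ROWS is JSON, a list of rows, each an object of numbers: "tx", "ty", "tz": the shift along the tool's x, y, z each as a share of 0.02 m, from -1 to 1; "ax", "ay", "az": the turn, a rotation vector about the tool's x, y, z each as a share of 0.08 rad, from -1 to 1; "grip": the opening, from 0 (shut) to 1 (fully open). In form: [{"tx": .., "ty": .., "tz": .., "ax": .., "ay": .., "az": .., "grip": ..}, ...]. A call has exactly 8 rows; each row shifts and turns the commanded pose from where the row before left it, along the tool's axes as they then stand; what a row does not reach is not made up. A row lasts 1/8 s, in which the tool goes at most 62.5 mm and 10.7 degrees, less where a joint would pass 70% of its speed; a pose out of reach is approached as far as the arm can. A call with a number of a shift or a turn outside -1 to 1 is refused whole. A call with a gripper value outside its range is refused whole. The fingers move at their own pace and stop on an object; FORCE is the grip in N (left out, the last holds). Time passes only in rows, so rows that do not move let the fingers close, or fill a call up. It gives the time, the measured TCP pose, the force and the opening at its end, in the units of the state.
- read_state(): the state, without advancing time (a new reading comes with each control period).
- camera(name): name is "side" or "top" or "wrist"; returns a dict with "img" (420x560x3 uint8, blue, green, red), "fx", "fy", "cx", "cy" (pixels), "rvec" (rotation vector, rad) and "tvec" (3), from world to camera coordinates, as OpenCV has them. Camera axes: x right, y down, z forward; pixel columns grow to the right and rows downward; lengths in m; the calibration is good to about 2 mm. A picture is of the moment at which its call begins. There is no depth.
- sign_off(): hands the job in, once; it reports no verdict.
The state is a dict: "time_s": time; "qpos": joint angles; "qd": joint speeds; "effort": joint torques, N m; "position": TCP position; "tool_rot": TCP orientation; "wrist_force": force on the tool from outside, world axes, zero at the start; "wrist_torque": the same for the moment, N m; "grip_width": finger opening in m.
Only numpy, scipy, OpenCV 4.12 (cv2) and the standard library are available. Lean on these libraries where they do the work, as an engineer would, in place of code of your own. Each camera call takes 0.05 s, during which the arm holds its last target.

## Working session

There is one attempt and no reset: what is moved stays moved. The work goes in short steps, Python scripts to look and compute and a shell command to move; the robot and the scene stay as the last step left them, time stands still between calls to the robot, and variables do not carry over. Pictures are saved under pics/ and viewed, and the job is handed in when it is done.

```bash
mkdir -p pics; python3 - <<'E'
from station import *
import cv2
for n in ["side","top","wrist"]:
    c=camera(n); cv2.imwrite(f"pics/{n}0.png",c["img"]); print(n,c["fx"],c["fy"],c["cx"],c["cy"],c["rvec"],c["tvec"])
print(read_state())
E
```

```text
side 469.89282670614875 469.89282670614875 273.8282634205284 209.01484918841786 [-0.0056947   2.72939875 -1.55299616] [0.53799467 0.08690729 1.09658457]
top 458.31247935301263 458.31247935301263 278.7002763322586 209.20541012248782 [ 2.17893131 -2.13684457  0.07276805] [-0.04233669  0.51339678  1.27080307]
wrist 329.9764010142434 329.9764010142434 278.14298346292554 208.63641528527188 [-2.43124009 -1.5434423  -0.23178288] [-0.54985057 -0.0387093   0.37905922]
{'time_s': 0.15, 'qpos': array([ 1.13098761e+00,  8.73521005e-02,  1.75323366e-01,  1.65978707e+00,
       -1.15966580e-05,  1.57077878e+00]), 'qd': array([ 0.00045003, -0.00203365,  0.0015924 ,  0.00110266,  0.00131115,
        0.00132772]), 'effort': array([ 9.02432967e-04, -5.20763576e+01,  4.65045905e+01,  1.38992901e-02,
        7.89021328e-05,  3.75185962e-07]), 'position': array([0.23410868, 0.49751721, 0.24173952]), 'tool_rot': array([ 2.18127691e-01,  9.75920105e-01, -4.98728714e-04, -1.05538520e-04]), 'wrist_force': array([-0.49683467,  0.06019404, -0.20181328]), 'wrist_torque': array([-0.01578053, -0.03013447,  0.03937862]), 'grip_width': 0.08584277514775868}
```

View pics/top0.png

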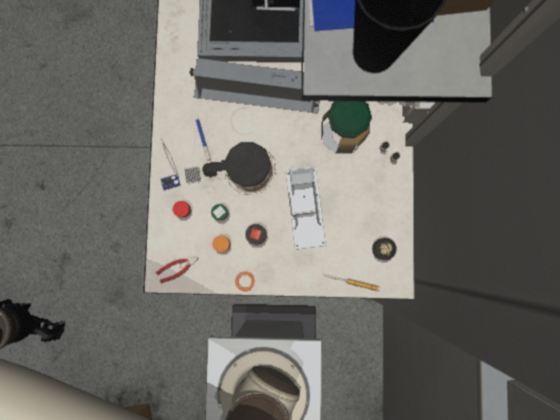

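View pics/side0.png

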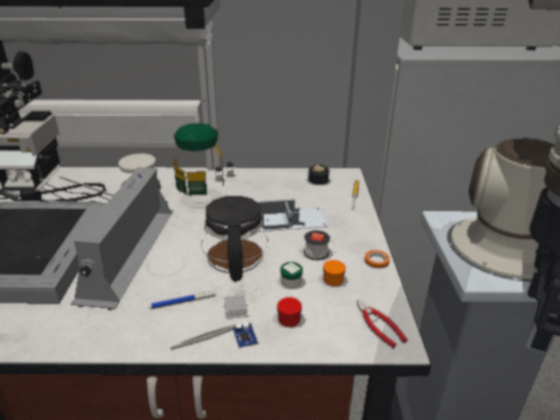

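View pics/wrist0.png

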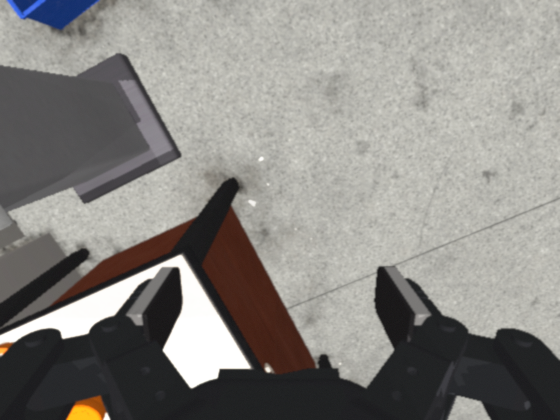

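```bash
python3 - <<'E'
import cv2
t=cv2.imread("pics/top0.png"); s=cv2.imread("pics/side0.png")
cv2.imwrite("pics/c1.png",cv2.resize(t[160:260,200:335],None,fx=5.9,fy=5.9,interpolation=cv2.INTER_CUBIC))
cv2.imwrite("pics/c2.png",cv2.resize(s[190:290,250:385],None,fx=5.9,fy=5.9,interpolation=cv2.INTER_CUBIC))
E
```

```text
(no output)
```

View pics/c1.png

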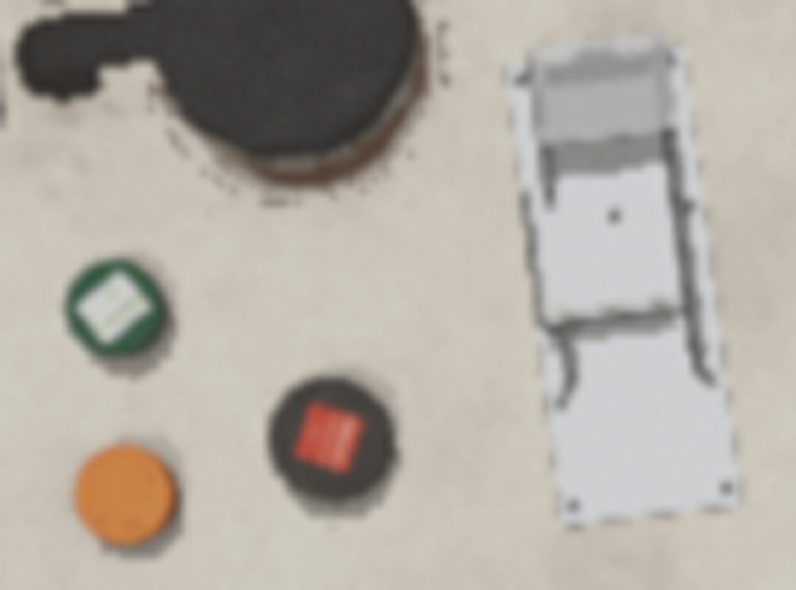

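View pics/c2.png

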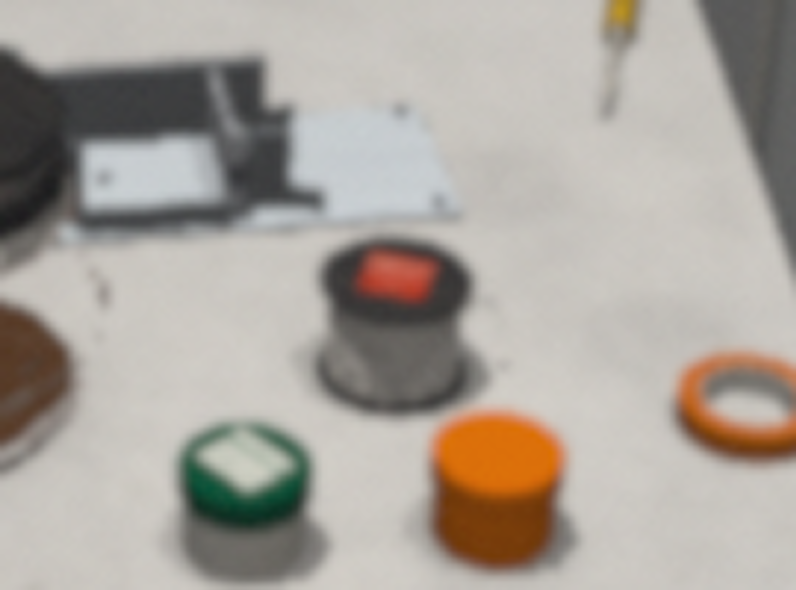

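```bash
cat > h.py <<'E'
import cv2,numpy as np
def ray(c,uv,z):
    R=cv2.Rodrigues(np.array(c["rvec"],float))[0];t=np.array(c["tvec"],float)
    d=R.T@np.array([(uv[0]-c["cx"])/c["fx"],(uv[1]-c["cy"])/c["fy"],1]);o=-R.T@t
    return o+d*(z-o[2])/d[2]
def proj(c,P):
    K=np.array([[c["fx"],0,c["cx"]],[0,c["fy"],c["cy"]],[0,0,1]],float)
    return cv2.projectPoints(np.array(P,float).reshape(-1,1,3),np.array(c["rvec"],float),np.array(c["tvec"],float),K,None)[0][:,0]
def cT(p): return (200+p[0]/5.9-.4,160+p[1]/5.9-.4)
def cS(p): return (250+p[0]/5.9-.4,190+p[1]/5.9-.4)
E
python3 - <<'E'
from station import *
from h import *
T=camera("top");S=camera("side")
f=lambda n,p,z,side=0:print(n,z,(ray(S,cS(p),z) if side else ray(T,cT(p),z)).round(4))
f("jar lid",(116,308),.039);f("jar lid S",(243,462),.039,1)
f("spool",(333,438),.044);f("spool S",(396,277),.044,1)
f("orange",(125,495),.039)
f("holeL",(573,505),.004);f("holeR",(727,488),.004)
f("holeL S",(440,203),.004,1);f("holeR S",(402,110),.004,1)
f("hole mid",(614,216),.004);f("holemid S",(105,177),.004,1)
f("frontL",(566,527),.004);f("frontR",(741,507),.004)
f("backL",(515,80),.004);f("backR",(685,60),.004)
f("gateL",(550,322),.042);f("gateR",(683,308),.042)
print(-cv2.Rodrigues(T["rvec"])[0].T@T["tvec"])
E
```

```text
jar lid 0.039 [0.5024 0.1337 0.039 ]
jar lid S 0.039 [0.5031 0.135  0.039 ]
spool 0.044 [0.4425 0.0285 0.044 ]
spool S 0.044 [0.4422 0.0277 0.044 ]
orange 0.039 [0.4139 0.1265 0.039 ]
holeL 0.004 [ 0.4142 -0.0851  0.004 ]
holeR 0.004 [ 0.4238 -0.1591  0.004 ]
holeL S 0.004 [ 0.4129 -0.0873  0.004 ]
holeR S 0.004 [ 0.4229 -0.1642  0.004 ]
hole mid 0.004 [ 0.5549 -0.1027  0.004 ]
holemid S 0.004 [ 0.5545 -0.1069  0.004 ]
frontL 0.004 [ 0.4035 -0.0819  0.004 ]
frontR 0.004 [ 0.4148 -0.1659  0.004 ]
backL 0.004 [ 0.6212 -0.0532  0.004 ]
backR 0.004 [ 0.6324 -0.1362  0.004 ]
gateL 0.042 [ 0.4992 -0.0724  0.042 ]
gateR 0.042 [ 0.507  -0.1349  0.042 ]
[ 0.38968931 -0.07122169  1.31277523]
```

Candidates in the top view: green-lidded white jar (220,212), orange jar (221,244), red jar (181,210), and the spool with black flanges (256,234). The crops show the white body and dark green lid at (220,212), so that is the jar; both cameras put it at about (0.503, 0.134). The lane origin comes out near (0.5045, -0.1105) with yaw about 0.134. First I turn the tool so that the jaws lie across the lane.

```bash
python3 -m creep '[{"az":-1,"grip":0.8},{"az":-1,"grip":0.8},{"az":-1,"grip":0.8},{"az":-1,"grip":0.8},{"az":-1,"grip":0.8},{"az":-1,"grip":0.8},{"az":-1,"grip":0.8},{"az":-0.2,"grip":0.8}]' 30
cat >> h.py <<'E'
from scipy.spatial.transform import Rotation as Ro
A=np.array([.5045,-.1105]);YAW=.134
def lane(x,y,z): 
    c,s=np.cos(YAW),np.sin(YAW); return np.array([A[0]+c*x-s*y,A[1]+s*x+c*y,z])
def tolane(p):
    c,s=np.cos(YAW),np.sin(YAW);d=np.array(p[:2])-A;return np.array([c*d[0]+s*d[1],-s*d[0]+c*d[1],p[2]])
def delta(st,target,yaw=YAW+np.pi/2):
    R=Ro.from_quat(st["tool_rot"]); M=R.as_matrix()
    d=M.T@(np.array(target)-st["position"])
    want=Ro.from_matrix(np.array([[np.sin(yaw),np.cos(yaw),0],[-np.cos(yaw),np.sin(yaw),0],[0,0,-1]]).T.T)
    # columns: x,y,z
    y=np.array([np.cos(yaw),np.sin(yaw),0]);z=np.array([0,0,-1.]);x=np.cross(y,z)
    want=Ro.from_matrix(np.stack([x,y,z],1))
    r=(R.inv()*want).as_rotvec()
    print("shift units",(d/.02).round(2),"turn units",(r/.08).round(2),"pos",st["position"].round(4),"lane",tolane(st["position"]).round(4),"F",np.round(st["wrist_force"],2),"w",round(st["grip_width"],4),"t",st["time_s"],"q6",st["qpos"][5].round(2))
    print("tool x",M[:,0].round(3),"y",M[:,1].round(3))
E
python3 - <<'E'
from station import *
from h import *
delta(read_state(),[.5028,.1343,.10])
E
```

```text
validation failed for argument at $[0]...
Traceback (most recent call last):
  File "h.py", line 20, in delta
    want=Ro.from_matrix(np.array([[np.sin(yaw),np.cos(yaw),0],[-np.cos(yaw),np.sin(yaw),0],[0,0,-1]]).T.T)
  File "scipy/spatial/transform/_rotation.pyx", line 1143, in scipy.spatial.transform._rotation.Rotation.from_matrix
ValueError: Non-positive determinant (left-handed or null coordinate frame) in rotation matrix 0: [[ 0.99103543 -0.13359934  0.        ]
 [ 0.13359934  0.99103543  0.        ]
 [ 0.          0.         -1.        ]].
```

```bash
sed -i '/T\.T)$/d' h.py; python3 -m creep '[{"tx":0,"ty":0,"tz":0,"ax":0,"ay":0,"az":-1,"grip":0.8},{"tx":0,"ty":0,"tz":0,"ax":0,"ay":0,"az":-1,"grip":0.8},{"tx":0,"ty":0,"tz":0,"ax":0,"ay":0,"az":-1,"grip":0.8},{"tx":0,"ty":0,"tz":0,"ax":0,"ay":0,"az":-1,"grip":0.8},{"tx":0,"ty":0,"tz":0,"ax":0,"ay":0,"az":-1,"grip":0.8},{"tx":0,"ty":0,"tz":0,"ax":0,"ay":0,"az":-1,"grip":0.8},{"tx":0,"ty":0,"tz":0,"ax":0,"ay":0,"az":-1,"grip":0.8},{"tx":0,"ty":0,"tz":0,"ax":0,"ay":0,"az":-0.2,"grip":0.8}]' 30
python3 - <<'E'
from station import *
from h import *
delta(read_state(),[.5028,.1343,.10])
E
```

```text
time_s: 1.25
position: [0.2341, 0.4976, 0.2422]
tool_rot: [-0.068, 0.998, -0.0, -0.0]
wrist_force: [0.1, 0.0, 0.9]
grip_width: 0.0685
shift units [-10.84 -19.82   7.11] turn units [-0.   -0.    0.03] pos [0.2341 0.4976 0.2422] lane [-0.1867  0.6388  0.2422] F [0.09 0.03 0.93] w 0.0685 t 1.25 q6 0.99
tool x [-0.991 -0.136  0.   ] y [-0.136  0.991 -0.   ]
```

```bash
python3 -m creep '[{"tx":-0.55,"ty":-1,"tz":0.3,"ax":0,"ay":0,"az":0,"grip":0.8},{"tx":-0.55,"ty":-1,"tz":0.3,"ax":0,"ay":0,"az":0,"grip":0.8},{"tx":-0.55,"ty":-1,"tz":0.3,"ax":0,"ay":0,"az":0,"grip":0.8},{"tx":-0.55,"ty":-1,"tz":0.3,"ax":0,"ay":0,"az":0,"grip":0.8},{"tx":-0.55,"ty":-1,"tz":0.3,"ax":0,"ay":0,"az":0,"grip":0.8},{"tx":-0.55,"ty":-1,"tz":0.3,"ax":0,"ay":0,"az":0,"grip":0.8},{"tx":-0.55,"ty":-1,"tz":0.3,"ax":0,"ay":0,"az":0,"grip":0.8},{"tx":-0.55,"ty":-1,"tz":0.3,"ax":0,"ay":0,"az":0,"grip":0.8}]'
python3 -m creep '[{"tx":-0.55,"ty":-1,"tz":0.3,"ax":0,"ay":0,"az":0,"grip":0.8},{"tx":-0.55,"ty":-1,"tz":0.3,"ax":0,"ay":0,"az":0,"grip":0.8},{"tx":-0.55,"ty":-1,"tz":0.3,"ax":0,"ay":0,"az":0,"grip":0.8},{"tx":-0.55,"ty":-1,"tz":0.3,"ax":0,"ay":0,"az":0,"grip":0.8},{"tx":-0.55,"ty":-1,"tz":0.3,"ax":0,"ay":0,"az":0,"grip":0.8},{"tx":-0.55,"ty":-1,"tz":0.3,"ax":0,"ay":0,"az":0,"grip":0.8},{"tx":-0.55,"ty":-1,"tz":0.3,"ax":0,"ay":0,"az":0,"grip":0.8},{"tx":-0.5,"ty":-1,"tz":0.3,"ax":0,"ay":0,"az":0,"grip":0.8}]'
python3 - <<'E'
from station import *
from h import *
delta(read_state(),[.5028,.1343,.10])
c=camera("wrist"); cv2.imwrite("pics/w1.png",c["img"])
E
```

```text
time_s: 2.25
position: [0.3434, 0.3505, 0.1941]
tool_rot: [-0.067, 0.998, 0.0, 0.0]
wrist_force: [0.9, -0.1, -0.9]
grip_width: 0.0684
time_s: 3.25
position: [0.4514, 0.2037, 0.1461]
tool_rot: [-0.067, 0.998, 0.0, 0.0]
wrist_force: [0.8, 0.7, -0.3]
grip_width: 0.0679
shift units [-2.08 -3.79  2.3 ] turn units [0.   0.   0.01] pos [0.4514 0.2037 0.1461] lane [-0.0107  0.3185  0.1461] F [ 0.8   0.75 -0.33] w 0.0679 t 3.25 q6 0.29
tool x [-0.991 -0.134 -0.   ] y [-0.134  0.991  0.   ]
```

View pics/w1.png

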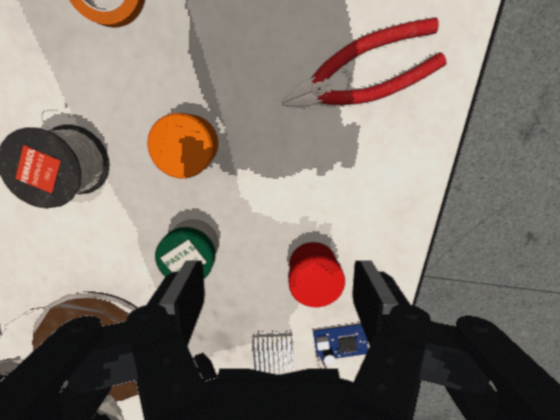

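The wrist picture shows the green-lidded jar at (185,253), with the red jar (316,275) and the orange jar (182,146) left alone. I move over the jar.

```bash
python3 -m creep '[{"tx":-0.52,"ty":-0.95,"tz":0,"ax":0,"ay":0,"az":0,"grip":0.8},{"tx":-0.52,"ty":-0.95,"tz":0,"ax":0,"ay":0,"az":0,"grip":0.8},{"tx":-0.52,"ty":-0.95,"tz":0,"ax":0,"ay":0,"az":0,"grip":0.8},{"tx":-0.52,"ty":-0.95,"tz":0,"ax":0,"ay":0,"az":0,"grip":0.8},{"tx":0,"ty":0,"tz":0.7,"ax":0,"ay":0,"az":0,"grip":0.8},{"tx":0,"ty":0,"tz":0.7,"ax":0,"ay":0,"az":0,"grip":0.8},{"tx":0,"ty":0,"tz":0.7,"ax":0,"ay":0,"az":0,"grip":0.8},{"tx":0,"ty":0,"tz":0.2,"ax":0,"ay":0,"az":0,"grip":0.8}]'
python3 - <<'E'
from station import *
from h import *
s=read_state();delta(s,[.5028,.1343,.024])
c=camera("wrist"); cv2.imwrite("pics/w2.png",c["img"])
print(proj(c,[[.5028,.1343,.039]]))
E
```

```text
time_s: 4.3
position: [0.5016, 0.135, 0.0988]
tool_rot: [-0.068, 0.998, -0.0, -0.001]
wrist_force: [0.6, 0.5, 1.0]
grip_width: 0.0684
shift units [-0.06 -0.04  3.74] turn units [-0.   -0.02  0.04] pos [0.5016 0.135  0.0988] lane [0.0299 0.2437 0.0988] F [0.62 0.51 1.03] w 0.0684 t 4.3 q6 0.13
tool x [-0.991 -0.136  0.002] y [-0.136  0.991 -0.   ]
[[276.68976021 234.63853702]]
```

View pics/w2.png

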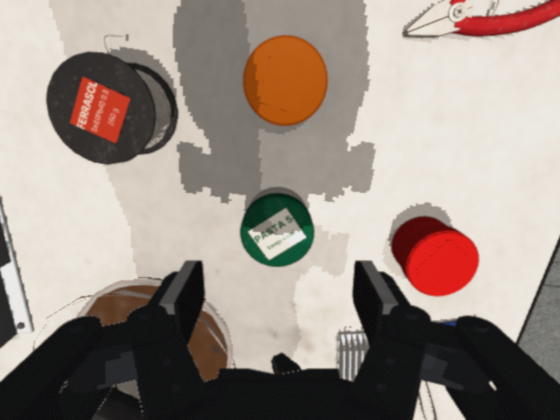

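```bash
python3 - <<'E'
from station import *
from h import *
im=cv2.imread("pics/w2.png"); cv2.imwrite("pics/c3.png",cv2.resize(im[175:285,220:335],None,fx=5,fy=5,interpolation=cv2.INTER_CUBIC))
c=camera("wrist")
print(ray(c,(277,228),.039),ray(c,(277,228),.032), -cv2.Rodrigues(c["rvec"])[0].T@c["tvec"])
E
```

```text
[0.49867797 0.13385901 0.039     ] [0.50126102 0.13418558 0.032     ] [0.42792382 0.12491375 0.23074224]
```

View pics/c3.png

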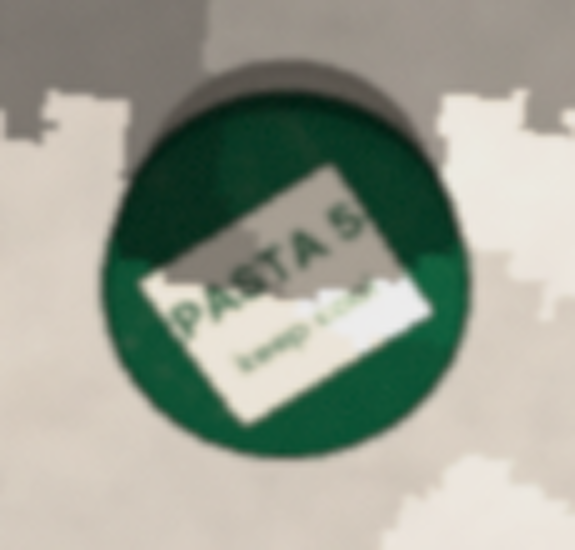

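The label centre at (277,234) matches the predicted lid centre, so the jar is at (0.503, 0.134). I descend and grip.

```bash
python3 -m creep '[{"tx":-0.06,"ty":-0.04,"tz":0.9,"ax":0,"ay":0,"az":0,"grip":0.8},{"tx":0,"ty":0,"tz":0.9,"ax":0,"ay":0,"az":0,"grip":0.8},{"tx":0,"ty":0,"tz":0.9,"ax":0,"ay":0,"az":0,"grip":0.8},{"tx":0,"ty":0,"tz":0.9,"ax":0,"ay":0,"az":0,"grip":0.8},{"tx":0,"ty":0,"tz":0.25,"ax":0,"ay":0,"az":0,"grip":0.8},{"tx":0,"ty":0,"tz":0,"ax":0,"ay":0,"az":0,"grip":0.45},{"tx":0,"ty":0,"tz":0,"ax":0,"ay":0,"az":0,"grip":0.4},{"tx":0,"ty":0,"tz":0,"ax":0,"ay":0,"az":0,"grip":0.35}]' 25
python3 - <<'E'
from station import *
from h import *
s=read_state();delta(s,[.5028,.1343,.022])
c=camera("wrist"); cv2.imwrite("pics/w3.png",c["img"])
E
```

```text
time_s: 5.4
position: [0.5041, 0.1342, 0.0238]
tool_rot: [-0.068, 0.998, 0.0, 0.0]
wrist_force: [-0.8, -0.1, -2.4]
grip_width: 0.0457
shift units [0.06 0.01 0.09] turn units [0.   0.01 0.03] pos [0.5041 0.1342 0.0238] lane [0.0323 0.2426 0.0238] F [-0.79 -0.1  -2.43] w 0.0457 t 5.4 q6 0.12
tool x [-0.991 -0.136 -0.001] y [-0.136  0.991  0.   ]
```

View pics/w3.png

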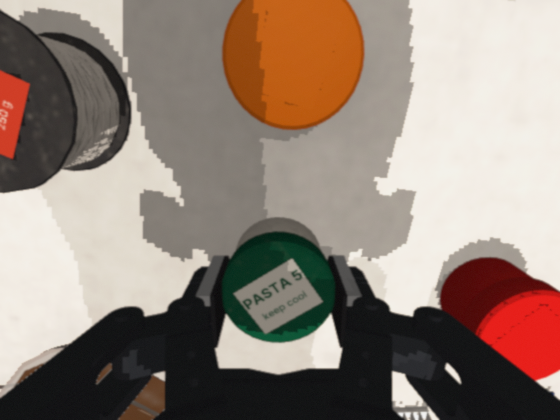

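```bash
python3 -m creep '[{"tx":0,"ty":0,"tz":-0.3,"ax":0,"ay":0,"az":0,"grip":0.35},{"tx":0,"ty":0,"tz":-0.8,"ax":0,"ay":0,"az":0,"grip":0.35},{"tx":0,"ty":0,"tz":-0.8,"ax":0,"ay":0,"az":0,"grip":0.35},{"tx":0,"ty":0,"tz":-0.8,"ax":0,"ay":0,"az":0,"grip":0.35},{"tx":0,"ty":0,"tz":-0.8,"ax":0,"ay":0,"az":0,"grip":0.35},{"tx":0.3,"ty":-0.8,"tz":0,"ax":0,"ay":0,"az":0,"grip":0.35},{"tx":0.3,"ty":-0.8,"tz":0,"ax":0,"ay":0,"az":0,"grip":0.35},{"tx":0.3,"ty":-0.8,"tz":0,"ax":0,"ay":0,"az":0,"grip":0.35}]'
python3 - <<'E'
from station import *
from h import *
delta(read_state(),lane(-.055,0,.08))
E
```

```text
time_s: 6.45
position: [0.4917, 0.0826, 0.0926]
tool_rot: [-0.068, 0.998, -0.0, -0.001]
wrist_force: [-0.3, -0.2, -1.9]
grip_width: 0.0455
shift units [ 3.42 -9.65  0.64] turn units [-0.   -0.01  0.02] pos [0.4917 0.0826 0.0926] lane [0.0131 0.193  0.0926] F [-0.27 -0.19 -1.92] w 0.0455 t 6.45 q6 0.03
tool x [-0.991 -0.135  0.001] y [-0.135  0.991 -0.   ]
```

```bash
python3 -m creep '[{"tx":0.34,"ty":-0.95,"tz":0,"ax":0,"ay":0,"az":0,"grip":0.35},{"tx":0.34,"ty":-0.95,"tz":0,"ax":0,"ay":0,"az":0,"grip":0.35},{"tx":0.34,"ty":-0.95,"tz":0,"ax":0,"ay":0,"az":0,"grip":0.35},{"tx":0.34,"ty":-0.95,"tz":0,"ax":0,"ay":0,"az":0,"grip":0.35},{"tx":0.34,"ty":-0.95,"tz":0,"ax":0,"ay":0,"az":0,"grip":0.35},{"tx":0.34,"ty":-0.95,"tz":0,"ax":0,"ay":0,"az":0,"grip":0.35},{"tx":0.34,"ty":-0.95,"tz":0,"ax":0,"ay":0,"az":0,"grip":0.35},{"tx":0.34,"ty":-0.95,"tz":0,"ax":0,"ay":0,"az":0,"grip":0.35}]'
python3 -m creep '[{"tx":0.34,"ty":-0.95,"tz":0,"ax":0,"ay":0,"az":0,"grip":0.35},{"tx":0.34,"ty":-0.95,"tz":0,"ax":0,"ay":0,"az":0,"grip":0.35},{"tx":0,"ty":-0.1,"tz":0.5,"ax":0,"ay":0,"az":0,"grip":0.35},{"tx":0,"ty":0,"tz":0.2,"ax":0,"ay":0,"az":0,"grip":0.35},{"tx":0,"ty":0,"tz":0,"ax":0,"ay":0,"az":0,"grip":0.35},{"tx":0,"ty":0,"tz":0,"ax":0,"ay":0,"az":0,"grip":0.35},{"tx":0,"ty":0,"tz":0,"ax":0,"ay":0,"az":0,"grip":0.35},{"tx":0,"ty":0,"tz":0,"ax":0,"ay":0,"az":0,"grip":0.35}]'
python3 - <<'E'
from station import *
from h import *
delta(read_state(),lane(-.055,0,.03))
for n in ["wrist","side","top"]:
    c=camera(n); cv2.imwrite(f"pics/{n}4.png",c["img"])
    P=[lane(-.055,0,.004),lane(-.097,.044,.004),lane(-.097,-.044,.004),lane(-.025,.028,.042),lane(-.025,-.028,.042),lane(0,.036,.042),lane(0,-.024,.042),lane(.081,.028,.053),lane(.081,-.028,.053)]
    q=proj(c,P)
    im=c["img"].copy()
    if n=="wrist":
        for u in q: cv2.circle(im,tuple(int(round(v)) for v in u),3,(0,0,255),1)
        cv2.imwrite("pics/wm4.png",im)
    else:
        o=q[0]; x0,y0=int(o[0])-50,int(o[1])-65
        x0=max(x0,0);cr=cv2.resize(im[y0:y0+100,x0-10:x0+110],None,fx=6,fy=6,interpolation=cv2.INTER_CUBIC)
        for u in q: cv2.circle(cr,(int((u[0]-x0+10+.5)*6),int((u[1]-y0+.5)*6)),4,(0,0,255),1)
        cv2.imwrite(f"pics/{n}m4.png",cr)
E
```

```text
time_s: 7.45
position: [0.4583, -0.0753, 0.0928]
tool_rot: [-0.068, 0.998, 0.0, -0.0]
wrist_force: [0.5, -0.5, -0.4]
grip_width: 0.0455
time_s: 8.45
position: [0.4514, -0.1152, 0.0795]
tool_rot: [-0.068, 0.998, -0.0, 0.0]
wrist_force: [0.2, 0.1, -1.7]
grip_width: 0.0458
shift units [ 0.09 -0.12  2.47] turn units [-0.    0.    0.03] pos [ 0.4514 -0.1152  0.0795] lane [-0.0533  0.0024  0.0795] F [ 0.17  0.07 -1.72] w 0.0458 t 8.45 q6 -0.39
tool x [-0.991 -0.136 -0.   ] y [-0.136  0.991 -0.   ]
```

View pics/wm4.png

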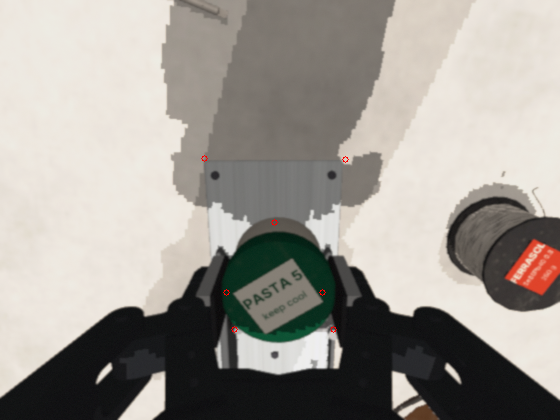

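View pics/sidem4.png

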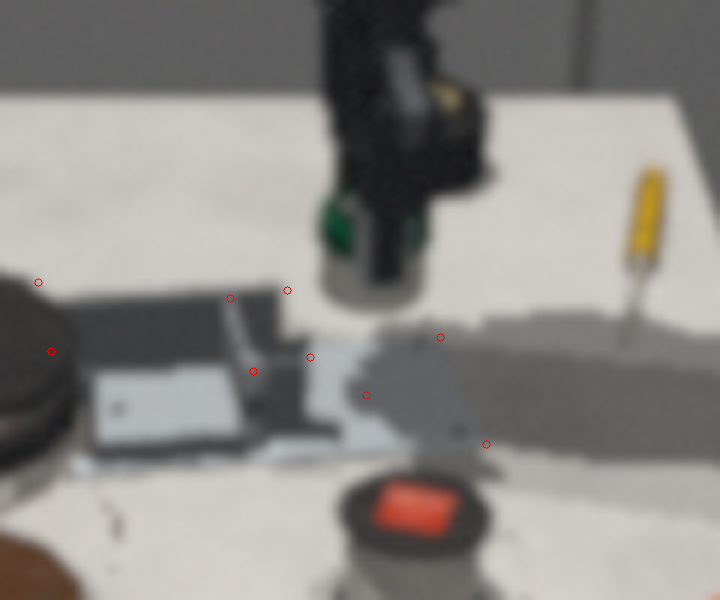

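View pics/topm4.png

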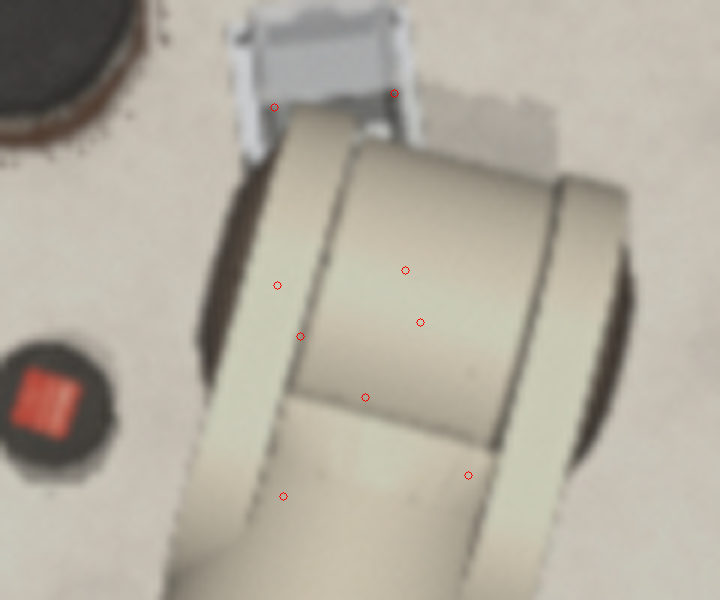

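Held against the reprojected lane model, the porch corners in the wrist view, (207,160) and (341,160), agree to within 1 to 2 mm. I lower the jar and release it.

```bash
python3 -m creep '[{"tx":0.09,"ty":-0.12,"tz":0.5,"ax":0,"ay":0,"az":0,"grip":0.35},{"tx":0,"ty":0,"tz":0.6,"ax":0,"ay":0,"az":0,"grip":0.35},{"tx":0,"ty":0,"tz":0.6,"ax":0,"ay":0,"az":0,"grip":0.35},{"tx":0,"ty":0,"tz":0.4,"ax":0,"ay":0,"az":0,"grip":0.35},{"tx":0,"ty":0,"tz":0.2,"ax":0,"ay":0,"az":0,"grip":0.35},{"tx":0,"ty":0,"tz":0.15,"ax":0,"ay":0,"az":0,"grip":0.35},{"tx":0,"ty":0,"tz":0.07,"ax":0,"ay":0,"az":0,"grip":0.35},{"tx":0,"ty":0,"tz":0,"ax":0,"ay":0,"az":0,"grip":0.35}]'
python3 - <<'E'
from station import *
from h import *
delta(read_state(),lane(-.055,0,.028))
E
```

```text
time_s: 9.6
position: [0.4499, -0.118, 0.0291]
tool_rot: [-0.068, 0.998, -0.0, 0.0]
wrist_force: [-0.8, 0.1, -1.5]
grip_width: 0.0457
shift units [-0.01  0.01  0.05] turn units [-0.    0.    0.03] pos [ 0.4499 -0.118   0.0291] lane [-0.0552 -0.0001  0.0291] F [-0.79  0.12 -1.47] w 0.0457 t 9.6 q6 -0.39
tool x [-0.991 -0.136 -0.   ] y [-0.136  0.991 -0.   ]
```

```bash
python3 -m creep '[{"tx":0,"ty":0,"tz":0.06,"ax":0,"ay":0,"az":0,"grip":0.35},{"tx":0,"ty":0,"tz":0,"ax":0,"ay":0,"az":0,"grip":0.35},{"tx":0,"ty":0,"tz":0,"ax":0,"ay":0,"az":0,"grip":0.6},{"tx":0,"ty":0,"tz":0,"ax":0,"ay":0,"az":0,"grip":0.75},{"tx":0,"ty":0,"tz":0,"ax":0,"ay":0,"az":0,"grip":0.75},{"tx":0,"ty":0,"tz":0,"ax":0,"ay":0,"az":0,"grip":0.75},{"tx":0,"ty":0,"tz":-0.7,"ax":0,"ay":0,"az":0,"grip":0.75},{"tx":0,"ty":0,"tz":-0.9,"ax":0,"ay":0,"az":0,"grip":0.75}]'
python3 -m creep '[{"tx":0,"ty":0,"tz":-0.8,"ax":0,"ay":0,"az":0,"grip":0.75},{"tx":0.5,"ty":0,"tz":-0.3,"ax":0,"ay":0,"az":0,"grip":0.5},{"tx":0.5,"ty":0,"tz":0,"ax":0,"ay":0,"az":0,"grip":0.3},{"tx":0.5,"ty":0,"tz":0,"ax":0,"ay":0,"az":0,"grip":0.12},{"tx":0.5,"ty":0,"tz":0,"ax":0,"ay":0,"az":0,"grip":0.12},{"tx":0,"ty":0,"tz":0,"ax":0,"ay":0,"az":0,"grip":0.12},{"tx":0,"ty":0,"tz":0,"ax":0,"ay":0,"az":0,"grip":0.12},{"tx":0,"ty":0,"tz":0,"ax":0,"ay":0,"az":0,"grip":0.12}]'
python3 - <<'E'
from station import *
from h import *
delta(read_state(),lane(-.097,0,.03))
for n in ["wrist","side"]:
    c=camera(n); cv2.imwrite(f"pics/{n}5.png",c["img"])
    print(proj(c,[lane(-.055,0,.043)]))
im=c["img"]; cv2.imwrite("pics/s5.png",cv2.resize(im[160:270,230:365],None,fx=5.5,fy=5.5,interpolation=cv2.INTER_CUBIC))
E
```

```text
time_s: 10.6
position: [0.4497, -0.118, 0.0609]
tool_rot: [-0.068, 0.998, 0.0, -0.0]
wrist_force: [0.4, -0.5, 0.7]
grip_width: 0.0636
time_s: 11.6
position: [0.4103, -0.1234, 0.0816]
tool_rot: [-0.068, 0.998, -0.0, 0.0]
wrist_force: [-0.7, -0.1, 0.8]
grip_width: 0.0103
shift units [0.1  0.01 2.58] turn units [-0.    0.    0.03] pos [ 0.4103 -0.1234  0.0816] lane [-0.095  -0.0002  0.0816] F [-0.68 -0.06  0.79] w 0.0103 t 11.6 q6 -0.43
tool x [-0.991 -0.136 -0.   ] y [-0.136  0.991 -0.   ]
[[278.22284374 308.53173647]]
[[309.15390611 204.23335679]]
```

View pics/wrist5.png

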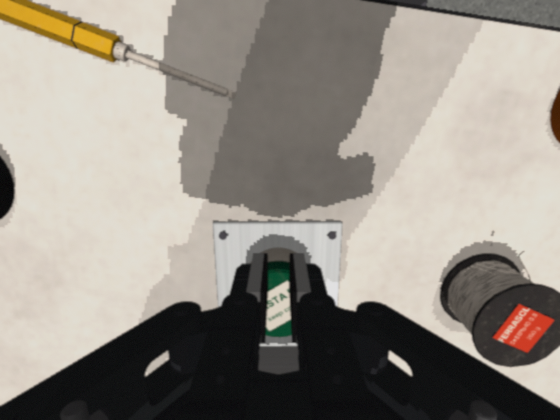

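View pics/s5.png

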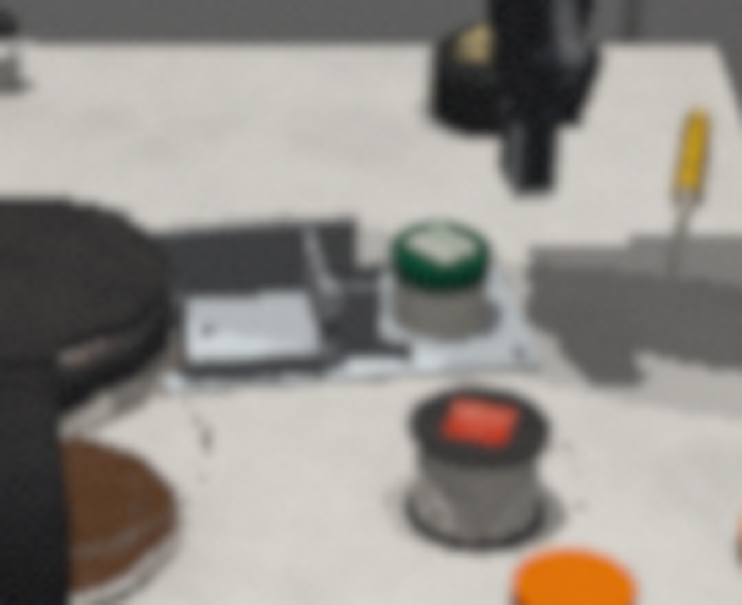

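The jar stands upright on the porch at side-crop (440,247), 1 mm from where it was meant to be. The gate is shut and the fingers are 10 mm apart. I lower them behind the jar and push gently.

```bash
python3 -m creep '[{"tx":0.1,"ty":0,"tz":0.7,"ax":0,"ay":0,"az":0,"grip":0.12},{"tx":0,"ty":0,"tz":0.7,"ax":0,"ay":0,"az":0,"grip":0.12},{"tx":0,"ty":0,"tz":0.7,"ax":0,"ay":0,"az":0,"grip":0.12},{"tx":0,"ty":0,"tz":0.48,"ax":0,"ay":0,"az":0,"grip":0.12},{"tx":0,"ty":0,"tz":0,"ax":0,"ay":0,"az":0,"grip":0.12},{"tx":-0.15,"ty":0,"tz":0,"ax":0,"ay":0,"az":0,"grip":0.12},{"tx":-0.15,"ty":0,"tz":0,"ax":0,"ay":0,"az":0,"grip":0.12},{"tx":-0.15,"ty":0,"tz":0,"ax":0,"ay":0,"az":0,"grip":0.12}]'
python3 - <<'E'
from station import *
from h import *
delta(read_state(),lane(-.097,0,.03))
c=camera("side")
im=c["img"]; cv2.imwrite("pics/s6.png",cv2.resize(im[160:270,230:365],None,fx=5.5,fy=5.5,interpolation=cv2.INTER_CUBIC))
E
```

```text
time_s: 12.7
position: [0.4173, -0.1225, 0.0304]
tool_rot: [-0.068, 0.998, -0.0, 0.0]
wrist_force: [-1.5, -0.2, 1.1]
grip_width: 0.0102
shift units [0.45 0.01 0.02] turn units [-0.    0.    0.03] pos [ 0.4173 -0.1225  0.0304] lane [-0.088  -0.0003  0.0304] F [-1.49 -0.22  1.11] w 0.0102 t 12.7 q6 -0.42
tool x [-0.991 -0.136 -0.   ] y [-0.136  0.991 -0.   ]
```

View pics/s6.png

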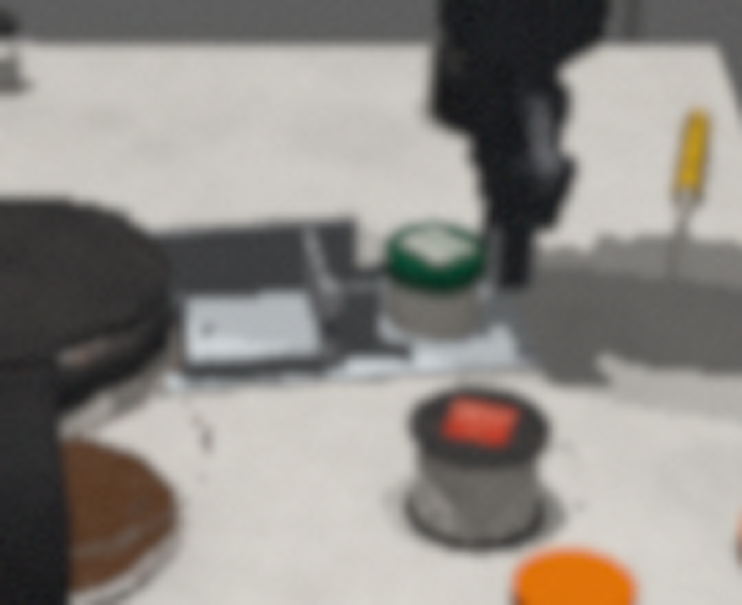

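```bash
python3 -m creep '[{"tx":-0.2,"ty":0,"tz":0,"ax":0,"ay":0,"az":0,"grip":0.12},{"tx":-0.2,"ty":0,"tz":0,"ax":0,"ay":0,"az":0,"grip":0.12},{"tx":-0.2,"ty":0,"tz":0,"ax":0,"ay":0,"az":0,"grip":0.12},{"tx":-0.2,"ty":0,"tz":0,"ax":0,"ay":0,"az":0,"grip":0.12},{"tx":-0.2,"ty":0,"tz":0,"ax":0,"ay":0,"az":0,"grip":0.12},{"tx":-0.2,"ty":0,"tz":0,"ax":0,"ay":0,"az":0,"grip":0.12},{"tx":-0.2,"ty":0,"tz":0,"ax":0,"ay":0,"az":0,"grip":0.12},{"tx":-0.2,"ty":0,"tz":0,"ax":0,"ay":0,"az":0,"grip":0.12}]'
python3 - <<'E'
from station import *
from h import *
delta(read_state(),lane(-.055,0,.03))
c=camera("side")
im=c["img"]; cv2.imwrite("pics/s7.png",cv2.resize(im[160:270,230:365],None,fx=5.5,fy=5.5,interpolation=cv2.INTER_CUBIC))
c=camera("wrist");cv2.imwrite("pics/w7.png",c["img"])
E
```

```text
time_s: 13.75
position: [0.4489, -0.1181, 0.0301]
tool_rot: [-0.068, 0.998, -0.0, -0.0]
wrist_force: [-3.2, -0.1, 2.1]
grip_width: 0.0102
shift units [-0.05  0.    0.  ] turn units [-0.   -0.    0.03] pos [ 0.4489 -0.1181  0.0301] lane [-0.0561 -0.0001  0.0301] F [-3.23 -0.11  2.08] w 0.0102 t 13.75 q6 -0.39
tool x [-0.991 -0.136  0.   ] y [-0.136  0.991  0.   ]
```

View pics/s7.png

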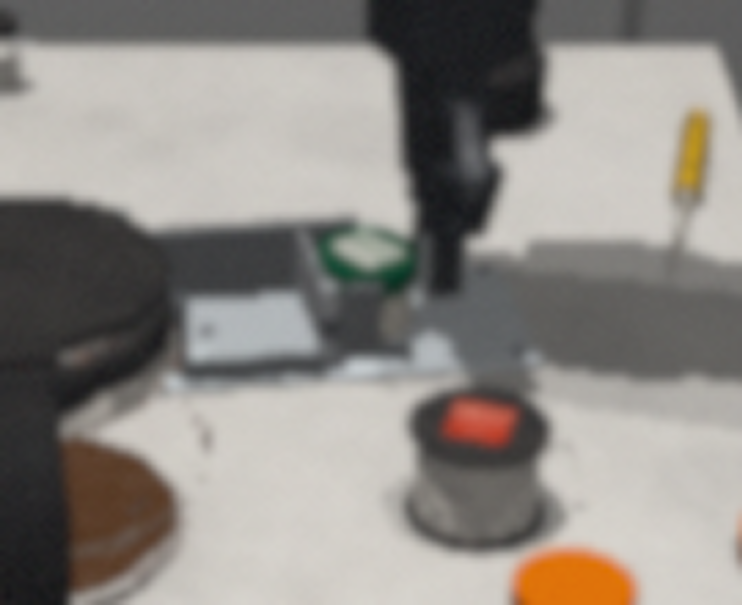

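View pics/w7.png

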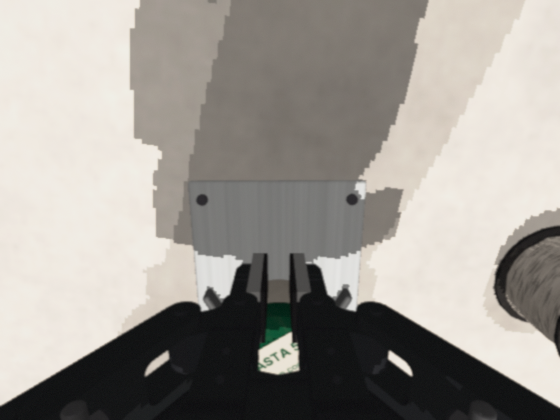

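```bash
python3 -m creep '[{"tx":-0.2,"ty":0,"tz":0,"ax":0,"ay":0,"az":0,"grip":0.12},{"tx":-0.2,"ty":0,"tz":0,"ax":0,"ay":0,"az":0,"grip":0.12},{"tx":-0.2,"ty":0,"tz":0,"ax":0,"ay":0,"az":0,"grip":0.12},{"tx":-0.2,"ty":0,"tz":0,"ax":0,"ay":0,"az":0,"grip":0.12},{"tx":-0.2,"ty":0,"tz":0,"ax":0,"ay":0,"az":0,"grip":0.12},{"tx":-0.2,"ty":0,"tz":0,"ax":0,"ay":0,"az":0,"grip":0.12},{"tx":-0.2,"ty":0,"tz":0,"ax":0,"ay":0,"az":0,"grip":0.12},{"tx":-0.2,"ty":0,"tz":0,"ax":0,"ay":0,"az":0,"grip":0.12}]'
python3 - <<'E'
from station import *
from h import *
delta(read_state(),lane(-.023,0,.03))
c=camera("side")
im=c["img"]; cv2.imwrite("pics/s8.png",cv2.resize(im[160:270,230:365],None,fx=5.5,fy=5.5,interpolation=cv2.INTER_CUBIC))
E
```

```text
time_s: 14.85
position: [0.4807, -0.1138, 0.03]
tool_rot: [-0.068, 0.998, -0.0, -0.0]
wrist_force: [-3.7, -2.1, 0.9]
grip_width: 0.0102
shift units [-0.05  0.    0.  ] turn units [-0.   -0.    0.03] pos [ 0.4807 -0.1138  0.03  ] lane [-0.024  -0.0001  0.03  ] F [-3.71 -2.05  0.94] w 0.0102 t 14.85 q6 -0.37
tool x [-0.991 -0.136  0.   ] y [-0.136  0.991 -0.   ]
```

View pics/s8.png

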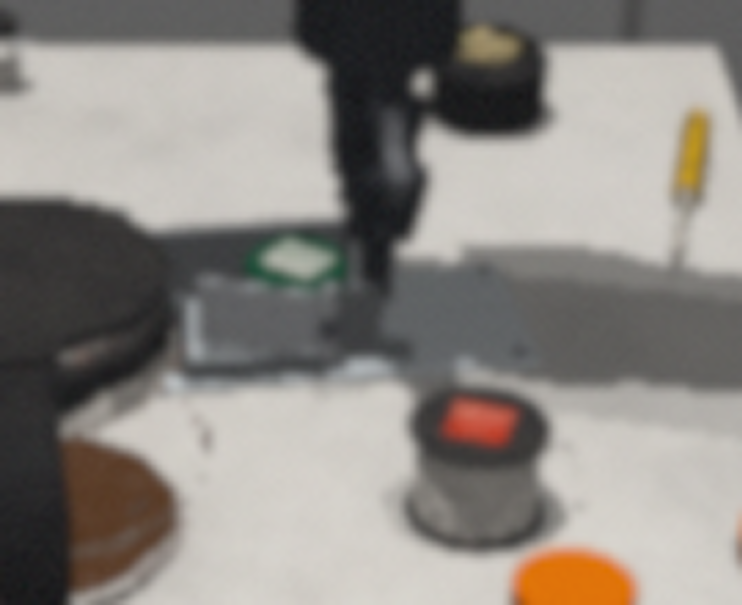

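```bash
python3 -m creep '[{"tx":-0.2,"ty":0,"tz":0,"ax":0,"ay":0,"az":0,"grip":0.12},{"tx":-0.2,"ty":0,"tz":0,"ax":0,"ay":0,"az":0,"grip":0.12},{"tx":-0.2,"ty":0,"tz":0,"ax":0,"ay":0,"az":0,"grip":0.12},{"tx":-0.2,"ty":0,"tz":0,"ax":0,"ay":0,"az":0,"grip":0.12},{"tx":-0.2,"ty":0,"tz":0,"ax":0,"ay":0,"az":0,"grip":0.12},{"tx":-0.2,"ty":0,"tz":0,"ax":0,"ay":0,"az":0,"grip":0.12},{"tx":-0.2,"ty":0,"tz":0,"ax":0,"ay":0,"az":0,"grip":0.12},{"tx":-0.2,"ty":0,"tz":0,"ax":0,"ay":0,"az":0,"grip":0.12}]'
python3 - <<'E'
from station import *
from h import *
delta(read_state(),lane(.009,0,.03))
for n in ("side","wrist"):
    im=camera(n)["img"]; cv2.imwrite(f"pics/{n}9.png",im)
    if n=="side": cv2.imwrite("pics/s9.png",cv2.resize(im[160:270,230:365],None,fx=5.5,fy=5.5,interpolation=cv2.INTER_CUBIC))
E
```

```text
time_s: 15.9
position: [0.5125, -0.1094, 0.0301]
tool_rot: [-0.068, 0.998, -0.0, 0.0]
wrist_force: [-1.8, -1.6, -0.0]
grip_width: 0.0102
shift units [-0.05  0.    0.01] turn units [-0.    0.    0.03] pos [ 0.5125 -0.1094  0.0301] lane [ 0.008  -0.      0.0301] F [-1.82 -1.58 -0.01] w 0.0102 t 15.9 q6 -0.35
tool x [-0.991 -0.136 -0.   ] y [-0.136  0.991 -0.   ]
```

View pics/s9.png

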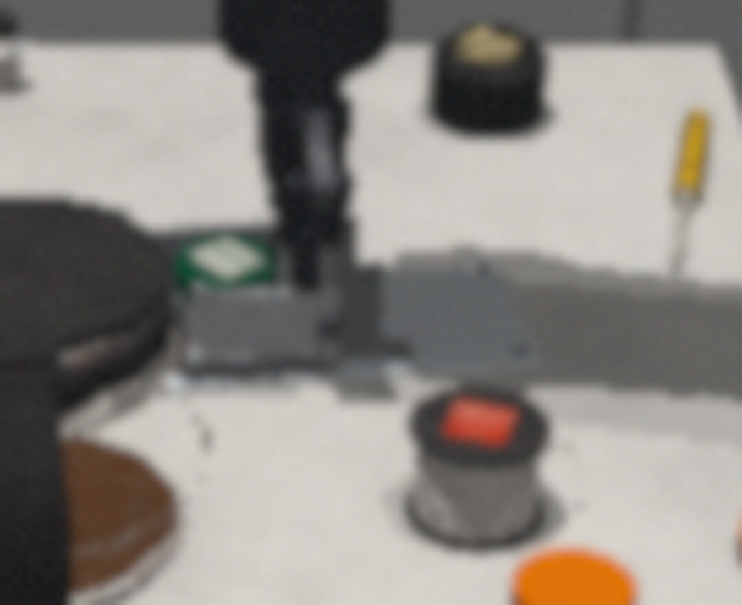

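View pics/wrist9.png

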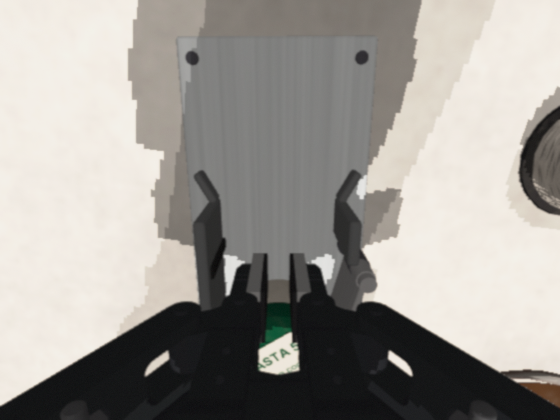

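```bash
python3 -m creep '[{"tx":-0.2,"ty":0,"tz":0,"ax":0,"ay":0,"az":0,"grip":0.12},{"tx":-0.2,"ty":0,"tz":0,"ax":0,"ay":0,"az":0,"grip":0.12},{"tx":-0.2,"ty":0,"tz":0,"ax":0,"ay":0,"az":0,"grip":0.12},{"tx":-0.2,"ty":0,"tz":0,"ax":0,"ay":0,"az":0,"grip":0.12},{"tx":-0.2,"ty":0,"tz":0,"ax":0,"ay":0,"az":0,"grip":0.12},{"tx":-0.2,"ty":0,"tz":0,"ax":0,"ay":0,"az":0,"grip":0.12},{"tx":-0.15,"ty":0,"tz":0,"ax":0,"ay":0,"az":0,"grip":0.12},{"tx":-0.1,"ty":0,"tz":0,"ax":0,"ay":0,"az":0,"grip":0.12}]'
python3 -m creep '[{"tx":-0.05,"ty":0,"tz":0,"ax":0,"ay":0,"az":0,"grip":0.12},{"tx":-0.05,"ty":0,"tz":0,"ax":0,"ay":0,"az":0,"grip":0.12},{"tx":-0.05,"ty":0,"tz":0,"ax":0,"ay":0,"az":0,"grip":0.12},{"tx":-0.05,"ty":0,"tz":0,"ax":0,"ay":0,"az":0,"grip":0.12},{"tx":-0.05,"ty":0,"tz":0,"ax":0,"ay":0,"az":0,"grip":0.12},{"tx":-0.05,"ty":0,"tz":0,"ax":0,"ay":0,"az":0,"grip":0.12},{"tx":0,"ty":0,"tz":0,"ax":0,"ay":0,"az":0,"grip":0.12},{"tx":0,"ty":0,"tz":0,"ax":0,"ay":0,"az":0,"grip":0.12}]'
python3 - <<'E'
from station import *
from h import *
delta(read_state(),lane(.043,0,.03))
im=camera("side")["img"]
cv2.imwrite("pics/s10.png",cv2.resize(im[160:270,230:365],None,fx=5.5,fy=5.5,interpolation=cv2.INTER_CUBIC))
E
```

```text
time_s: 17.0
position: [0.5411, -0.1055, 0.0301]
tool_rot: [-0.068, 0.998, 0.0, 0.0]
wrist_force: [-0.4, -1.1, 0.2]
grip_width: 0.0101
time_s: 18.0
position: [0.5469, -0.1047, 0.0301]
tool_rot: [-0.068, 0.998, 0.0, 0.0]
wrist_force: [-1.7, -1.4, 0.2]
grip_width: 0.01
shift units [-0.01 -0.01  0.  ] turn units [0.   0.   0.03] pos [ 0.5469 -0.1047  0.0301] lane [0.0428 0.0001 0.0301] F [-1.69 -1.37  0.18] w 0.01 t 18.0 q6 -0.33
tool x [-0.991 -0.136 -0.   ] y [-0.136  0.991  0.   ]
```

View pics/s10.png

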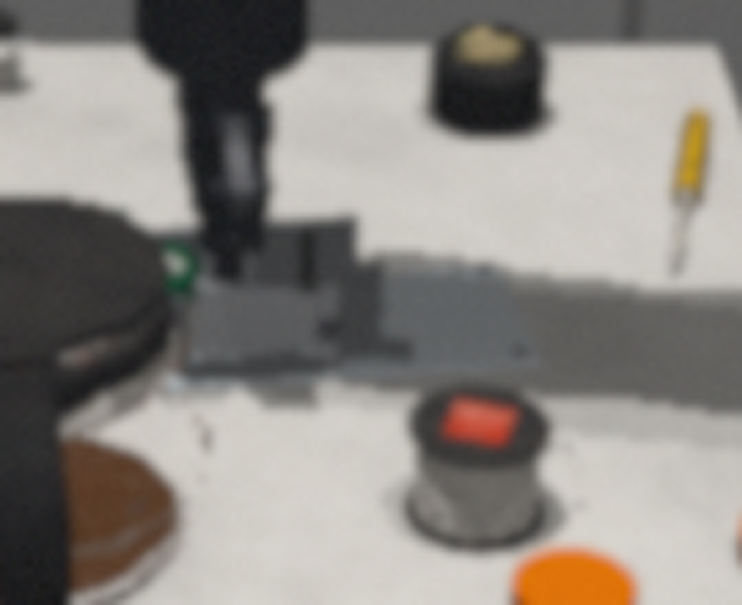

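```bash
python3 -m creep '[{"tx":-0.03,"ty":0,"tz":0,"ax":0,"ay":0,"az":0,"grip":0.12},{"tx":-0.03,"ty":0,"tz":0,"ax":0,"ay":0,"az":0,"grip":0.12},{"tx":-0.03,"ty":0,"tz":0,"ax":0,"ay":0,"az":0,"grip":0.12},{"tx":-0.03,"ty":0,"tz":0,"ax":0,"ay":0,"az":0,"grip":0.12},{"tx":-0.03,"ty":0,"tz":0,"ax":0,"ay":0,"az":0,"grip":0.12},{"tx":0,"ty":0,"tz":0,"ax":0,"ay":0,"az":0,"grip":0.12},{"tx":0,"ty":0,"tz":0,"ax":0,"ay":0,"az":0,"grip":0.12},{"tx":0,"ty":0,"tz":0,"ax":0,"ay":0,"az":0,"grip":0.12}]'
python3 -c "
from station import *
from h import *
delta(read_state(),lane(.046,0,.03))"
```

```text
time_s: 19.05
position: [0.5499, -0.1042, 0.0301]
tool_rot: [-0.068, 0.998, 0.0, 0.0]
wrist_force: [-1.6, -1.1, 0.5]
grip_width: 0.0104
shift units [-0.01 -0.01  0.01] turn units [0.   0.   0.03] pos [ 0.5499 -0.1042  0.0301] lane [0.0458 0.0001 0.0301] F [-1.64 -1.15  0.54] w 0.0104 t 19.05 q6 -0.32
tool x [-0.991 -0.136 -0.   ] y [-0.136  0.991  0.   ]
```

Now I creep 1 mm per call and read the force after each one.

```bash
python3 -m creep '[{"tx":-0.01,"ty":0,"tz":0,"ax":0,"ay":0,"az":0,"grip":0.12},{"tx":-0.01,"ty":0,"tz":0,"ax":0,"ay":0,"az":0,"grip":0.12},{"tx":-0.01,"ty":0,"tz":0,"ax":0,"ay":0,"az":0,"grip":0.12},{"tx":-0.01,"ty":0,"tz":0,"ax":0,"ay":0,"az":0,"grip":0.12},{"tx":-0.01,"ty":0,"tz":0,"ax":0,"ay":0,"az":0,"grip":0.12},{"tx":0,"ty":0,"tz":0,"ax":0,"ay":0,"az":0,"grip":0.12},{"tx":0,"ty":0,"tz":0,"ax":0,"ay":0,"az":0,"grip":0.12},{"tx":0,"ty":0,"tz":0,"ax":0,"ay":0,"az":0,"grip":0.12}]'
```

```text
time_s: 20.05
position: [0.5508, -0.1041, 0.0301]
tool_rot: [-0.068, 0.998, 0.0, -0.0]
wrist_force: [-3.2, -0.5, 1.1]
grip_width: 0.0102
```

```bash
python3 -m creep '[{"tx":-0.01,"ty":0,"tz":0,"ax":0,"ay":0,"az":0,"grip":0.12},{"tx":-0.01,"ty":0,"tz":0,"ax":0,"ay":0,"az":0,"grip":0.12},{"tx":-0.01,"ty":0,"tz":0,"ax":0,"ay":0,"az":0,"grip":0.12},{"tx":-0.01,"ty":0,"tz":0,"ax":0,"ay":0,"az":0,"grip":0.12},{"tx":-0.01,"ty":0,"tz":0,"ax":0,"ay":0,"az":0,"grip":0.12},{"tx":0,"ty":0,"tz":0,"ax":0,"ay":0,"az":0,"grip":0.12},{"tx":0,"ty":0,"tz":0,"ax":0,"ay":0,"az":0,"grip":0.12},{"tx":0,"ty":0,"tz":0,"ax":0,"ay":0,"az":0,"grip":0.12}]'
```

```text
time_s: 21.05
position: [0.5513, -0.1039, 0.03]
tool_rot: [-0.068, 0.998, 0.0, -0.001]
wrist_force: [-6.1, -0.6, 2.8]
grip_width: 0.0101
```

```bash
python3 -m creep '[{"tx":-0.01,"ty":0,"tz":0,"ax":0,"ay":0,"az":0,"grip":0.12},{"tx":-0.01,"ty":0,"tz":0,"ax":0,"ay":0,"az":0,"grip":0.12},{"tx":-0.01,"ty":0,"tz":0,"ax":0,"ay":0,"az":0,"grip":0.12},{"tx":-0.01,"ty":0,"tz":0,"ax":0,"ay":0,"az":0,"grip":0.12},{"tx":-0.01,"ty":0,"tz":0,"ax":0,"ay":0,"az":0,"grip":0.12},{"tx":0,"ty":0,"tz":0,"ax":0,"ay":0,"az":0,"grip":0.12},{"tx":0,"ty":0,"tz":0,"ax":0,"ay":0,"az":0,"grip":0.12},{"tx":0,"ty":0,"tz":0,"ax":0,"ay":0,"az":0,"grip":0.12}]'
python3 - <<'E'
from station import *
from h import *
delta(read_state(),lane(.049,0,.03))
for n in ("side","top"):
    im=camera(n)["img"];cv2.imwrite(f"pics/{n}11.png",im)
cv2.imwrite("pics/t11.png",cv2.resize(im[150:260,240:375],None,fx=5.5,fy=5.5,interpolation=cv2.INTER_CUBIC))
E
```

```text
time_s: 22.05
position: [0.5529, -0.1039, 0.0301]
tool_rot: [-0.068, 0.998, -0.0, 0.0]
wrist_force: [-0.3, -1.8, -0.4]
grip_width: 0.0103
shift units [-0.01 -0.01  0.01] turn units [-0.    0.    0.03] pos [ 0.5529 -0.1039  0.0301] lane [0.0488 0.0001 0.0301] F [-0.3  -1.85 -0.42] w 0.0103 t 22.05 q6 -0.32
tool x [-0.991 -0.136 -0.   ] y [-0.136  0.991 -0.   ]
```

View pics/t11.png

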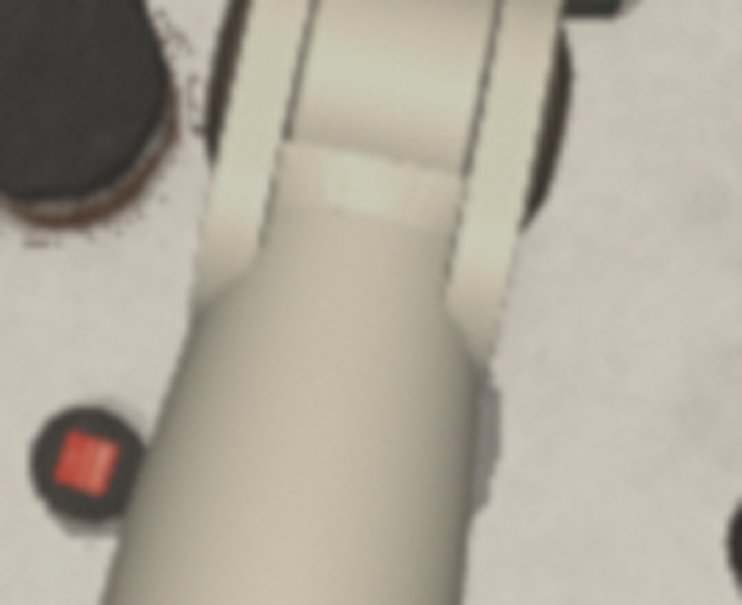

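View pics/side11.png

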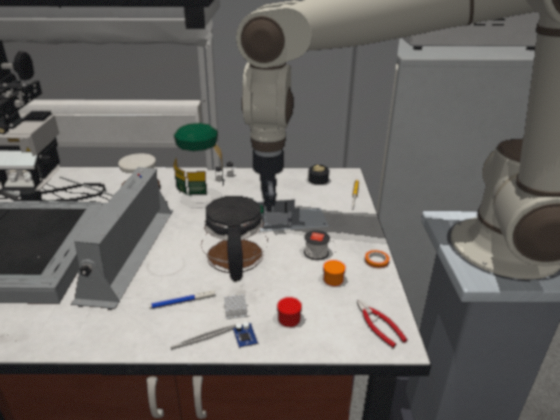

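The force rose to 6 N and then let go, with the arm moving freely again. That was a catch, not the stop, so I keep creeping.

```bash
python3 -m creep '[{"tx":-0.01,"ty":0,"tz":0,"ax":0,"ay":0,"az":0,"grip":0.12},{"tx":-0.01,"ty":0,"tz":0,"ax":0,"ay":0,"az":0,"grip":0.12},{"tx":-0.01,"ty":0,"tz":0,"ax":0,"ay":0,"az":0,"grip":0.12},{"tx":-0.01,"ty":0,"tz":0,"ax":0,"ay":0,"az":0,"grip":0.12},{"tx":-0.01,"ty":0,"tz":0,"ax":0,"ay":0,"az":0,"grip":0.12},{"tx":0,"ty":0,"tz":0,"ax":0,"ay":0,"az":0,"grip":0.12},{"tx":0,"ty":0,"tz":0,"ax":0,"ay":0,"az":0,"grip":0.12},{"tx":0,"ty":0,"tz":0,"ax":0,"ay":0,"az":0,"grip":0.12}]'
```

```text
time_s: 23.15
position: [0.5538, -0.1037, 0.0301]
tool_rot: [-0.068, 0.998, -0.0, 0.0]
wrist_force: [-1.4, -1.1, 0.6]
grip_width: 0.0103
```

```bash
python3 -m creep '[{"tx":-0.01,"ty":0,"tz":0,"ax":0,"ay":0,"az":0,"grip":0.12},{"tx":-0.01,"ty":0,"tz":0,"ax":0,"ay":0,"az":0,"grip":0.12},{"tx":-0.01,"ty":0,"tz":0,"ax":0,"ay":0,"az":0,"grip":0.12},{"tx":-0.01,"ty":0,"tz":0,"ax":0,"ay":0,"az":0,"grip":0.12},{"tx":-0.01,"ty":0,"tz":0,"ax":0,"ay":0,"az":0,"grip":0.12},{"tx":0,"ty":0,"tz":0,"ax":0,"ay":0,"az":0,"grip":0.12},{"tx":0,"ty":0,"tz":0,"ax":0,"ay":0,"az":0,"grip":0.12},{"tx":0,"ty":0,"tz":0,"ax":0,"ay":0,"az":0,"grip":0.12}]'
```

```text
time_s: 24.15
position: [0.5548, -0.1036, 0.0301]
tool_rot: [-0.068, 0.998, -0.0, 0.0]
wrist_force: [-1.5, -1.2, -0.5]
grip_width: 0.0101
```

```bash
python3 -m creep '[{"tx":-0.01,"ty":0,"tz":0,"ax":0,"ay":0,"az":0,"grip":0.12},{"tx":-0.01,"ty":0,"tz":0,"ax":0,"ay":0,"az":0,"grip":0.12},{"tx":-0.01,"ty":0,"tz":0,"ax":0,"ay":0,"az":0,"grip":0.12},{"tx":-0.01,"ty":0,"tz":0,"ax":0,"ay":0,"az":0,"grip":0.12},{"tx":-0.01,"ty":0,"tz":0,"ax":0,"ay":0,"az":0,"grip":0.12},{"tx":0,"ty":0,"tz":0,"ax":0,"ay":0,"az":0,"grip":0.12},{"tx":0,"ty":0,"tz":0,"ax":0,"ay":0,"az":0,"grip":0.12},{"tx":0,"ty":0,"tz":0,"ax":0,"ay":0,"az":0,"grip":0.12}]'
```

```text
time_s: 25.15
position: [0.5558, -0.1034, 0.0301]
tool_rot: [-0.068, 0.998, 0.0, 0.0]
wrist_force: [-1.4, -0.2, 0.3]
grip_width: 0.01
```

```bash
python3 -m creep '[{"tx":-0.01,"ty":0,"tz":0,"ax":0,"ay":0,"az":0,"grip":0.12},{"tx":-0.01,"ty":0,"tz":0,"ax":0,"ay":0,"az":0,"grip":0.12},{"tx":-0.01,"ty":0,"tz":0,"ax":0,"ay":0,"az":0,"grip":0.12},{"tx":-0.01,"ty":0,"tz":0,"ax":0,"ay":0,"az":0,"grip":0.12},{"tx":-0.01,"ty":0,"tz":0,"ax":0,"ay":0,"az":0,"grip":0.12},{"tx":-0.01,"ty":0,"tz":0,"ax":0,"ay":0,"az":0,"grip":0.12},{"tx":0,"ty":0,"tz":0,"ax":0,"ay":0,"az":0,"grip":0.12},{"tx":0,"ty":0,"tz":0,"ax":0,"ay":0,"az":0,"grip":0.12}]'
```

```text
time_s: 26.15
position: [0.557, -0.1033, 0.0301]
tool_rot: [-0.068, 0.998, 0.0, 0.0]
wrist_force: [-1.8, -1.2, 0.0]
grip_width: 0.0099
```

```bash
python3 -m creep '[{"tx":-0.01,"ty":0,"tz":0,"ax":0,"ay":0,"az":0,"grip":0.12},{"tx":-0.01,"ty":0,"tz":0,"ax":0,"ay":0,"az":0,"grip":0.12},{"tx":-0.01,"ty":0,"tz":0,"ax":0,"ay":0,"az":0,"grip":0.12},{"tx":-0.01,"ty":0,"tz":0,"ax":0,"ay":0,"az":0,"grip":0.12},{"tx":-0.01,"ty":0,"tz":0,"ax":0,"ay":0,"az":0,"grip":0.12},{"tx":0,"ty":0,"tz":0,"ax":0,"ay":0,"az":0,"grip":0.12},{"tx":0,"ty":0,"tz":0,"ax":0,"ay":0,"az":0,"grip":0.12},{"tx":0,"ty":0,"tz":0,"ax":0,"ay":0,"az":0,"grip":0.12}]'
```

```text
time_s: 27.15
position: [0.558, -0.1031, 0.0301]
tool_rot: [-0.068, 0.998, 0.0, 0.0]
wrist_force: [-1.0, -2.3, -0.3]
grip_width: 0.0107
```

```bash
python3 - <<'E'
from station import *
from h import *
delta(read_state(),lane(.054,0,.03))
im=camera("wrist")["img"];cv2.imwrite("pics/w12.png",im)
E
```

```text
shift units [-0.   -0.01  0.  ] turn units [-0.    0.    0.03] pos [ 0.558  -0.1031  0.0301] lane [0.054  0.0001 0.0301] F [-1.02 -2.29 -0.29] w 0.0107 t 27.15 q6 -0.32
tool x [-0.991 -0.136 -0.   ] y [-0.136  0.991 -0.   ]
```

View pics/w12.png

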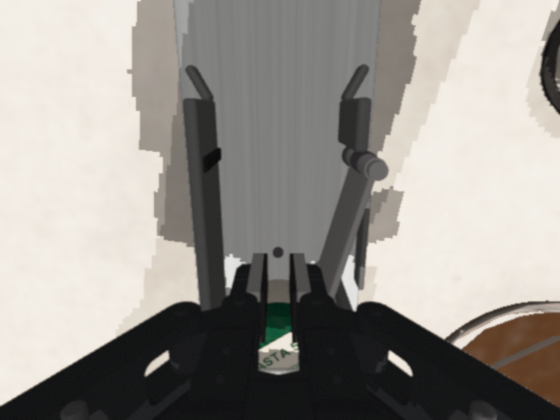

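The jar still sits in the finger cradle with its lid at (278,330), and the gate leaf (345,235) rests lightly on the finger. I carry on.

```bash
python3 -m creep '[{"tx":-0.01,"ty":0,"tz":0,"ax":0,"ay":0,"az":0,"grip":0.12},{"tx":-0.01,"ty":0,"tz":0,"ax":0,"ay":0,"az":0,"grip":0.12},{"tx":-0.01,"ty":0,"tz":0,"ax":0,"ay":0,"az":0,"grip":0.12},{"tx":-0.01,"ty":0,"tz":0,"ax":0,"ay":0,"az":0,"grip":0.12},{"tx":-0.01,"ty":0,"tz":0,"ax":0,"ay":0,"az":0,"grip":0.12},{"tx":-0.01,"ty":0,"tz":0,"ax":0,"ay":0,"az":0,"grip":0.12},{"tx":0,"ty":0,"tz":0,"ax":0,"ay":0,"az":0,"grip":0.12},{"tx":0,"ty":0,"tz":0,"ax":0,"ay":0,"az":0,"grip":0.12}]'
```

```text
time_s: 28.2
position: [0.5592, -0.103, 0.0301]
tool_rot: [-0.068, 0.998, 0.0, 0.0]
wrist_force: [-1.6, -1.0, 0.7]
grip_width: 0.0105
```

```bash
python3 -m creep '[{"tx":-0.01,"ty":0,"tz":0,"ax":0,"ay":0,"az":0,"grip":0.12},{"tx":-0.01,"ty":0,"tz":0,"ax":0,"ay":0,"az":0,"grip":0.12},{"tx":-0.01,"ty":0,"tz":0,"ax":0,"ay":0,"az":0,"grip":0.12},{"tx":-0.01,"ty":0,"tz":0,"ax":0,"ay":0,"az":0,"grip":0.12},{"tx":-0.01,"ty":0,"tz":0,"ax":0,"ay":0,"az":0,"grip":0.12},{"tx":0,"ty":0,"tz":0,"ax":0,"ay":0,"az":0,"grip":0.12},{"tx":0,"ty":0,"tz":0,"ax":0,"ay":0,"az":0,"grip":0.12},{"tx":0,"ty":0,"tz":0,"ax":0,"ay":0,"az":0,"grip":0.12}]'
```

```text
time_s: 29.2
position: [0.5601, -0.1029, 0.0301]
tool_rot: [-0.068, 0.998, -0.0, 0.0]
wrist_force: [-1.3, -0.8, 0.3]
grip_width: 0.0101
```

```bash
python3 -m creep '[{"tx":-0.01,"ty":0,"tz":0,"ax":0,"ay":0,"az":0,"grip":0.12},{"tx":-0.01,"ty":0,"tz":0,"ax":0,"ay":0,"az":0,"grip":0.12},{"tx":-0.01,"ty":0,"tz":0,"ax":0,"ay":0,"az":0,"grip":0.12},{"tx":-0.01,"ty":0,"tz":0,"ax":0,"ay":0,"az":0,"grip":0.12},{"tx":-0.01,"ty":0,"tz":0,"ax":0,"ay":0,"az":0,"grip":0.12},{"tx":0,"ty":0,"tz":0,"ax":0,"ay":0,"az":0,"grip":0.12},{"tx":0,"ty":0,"tz":0,"ax":0,"ay":0,"az":0,"grip":0.12},{"tx":0,"ty":0,"tz":0,"ax":0,"ay":0,"az":0,"grip":0.12}]'
```

```text
time_s: 30.2
position: [0.5611, -0.1027, 0.0301]
tool_rot: [-0.068, 0.998, 0.0, 0.0]
wrist_force: [-1.1, -1.1, -0.7]
grip_width: 0.0103
```

```bash
python3 -m creep '[{"tx":-0.01,"ty":0,"tz":0,"ax":0,"ay":0,"az":0,"grip":0.12},{"tx":-0.01,"ty":0,"tz":0,"ax":0,"ay":0,"az":0,"grip":0.12},{"tx":-0.01,"ty":0,"tz":0,"ax":0,"ay":0,"az":0,"grip":0.12},{"tx":-0.01,"ty":0,"tz":0,"ax":0,"ay":0,"az":0,"grip":0.12},{"tx":-0.01,"ty":0,"tz":0,"ax":0,"ay":0,"az":0,"grip":0.12},{"tx":0,"ty":0,"tz":0,"ax":0,"ay":0,"az":0,"grip":0.12},{"tx":0,"ty":0,"tz":0,"ax":0,"ay":0,"az":0,"grip":0.12},{"tx":0,"ty":0,"tz":0,"ax":0,"ay":0,"az":0,"grip":0.12}]'
```

```text
time_s: 31.2
position: [0.5621, -0.1026, 0.0301]
tool_rot: [-0.068, 0.998, 0.0, 0.0]
wrist_force: [-1.0, -1.3, 0.1]
grip_width: 0.0102
```

```bash
python3 -m creep '[{"tx":-0.01,"ty":0,"tz":0,"ax":0,"ay":0,"az":0,"grip":0.12},{"tx":-0.01,"ty":0,"tz":0,"ax":0,"ay":0,"az":0,"grip":0.12},{"tx":-0.01,"ty":0,"tz":0,"ax":0,"ay":0,"az":0,"grip":0.12},{"tx":-0.01,"ty":0,"tz":0,"ax":0,"ay":0,"az":0,"grip":0.12},{"tx":-0.01,"ty":0,"tz":0,"ax":0,"ay":0,"az":0,"grip":0.12},{"tx":0,"ty":0,"tz":0,"ax":0,"ay":0,"az":0,"grip":0.12},{"tx":0,"ty":0,"tz":0,"ax":0,"ay":0,"az":0,"grip":0.12},{"tx":0,"ty":0,"tz":0,"ax":0,"ay":0,"az":0,"grip":0.12}]'
```

```text
time_s: 32.2
position: [0.5631, -0.1024, 0.0301]
tool_rot: [-0.068, 0.998, 0.0, 0.0]
wrist_force: [-0.9, -1.2, -0.3]
grip_width: 0.0102
```

```bash
python3 - <<'E'
from station import *
from h import *
delta(read_state(),lane(.059,0,.03))
c=camera("wrist");im=c["img"];cv2.imwrite("pics/w13.png",im)
print(proj(c,[lane(.0923,0,.043),lane(.0688,0,.043)]))
E
```

```text
shift units [ 0.01 -0.01  0.01] turn units [-0.    0.    0.03] pos [ 0.5631 -0.1024  0.0301] lane [0.0592 0.0002 0.0301] F [-0.86 -1.19 -0.34] w 0.0102 t 32.2 q6 -0.32
tool x [-0.991 -0.136 -0.   ] y [-0.136  0.991 -0.   ]
[[277.48114988 363.29306719]
 [277.58304369 317.47414633]]
```

View pics/w13.png

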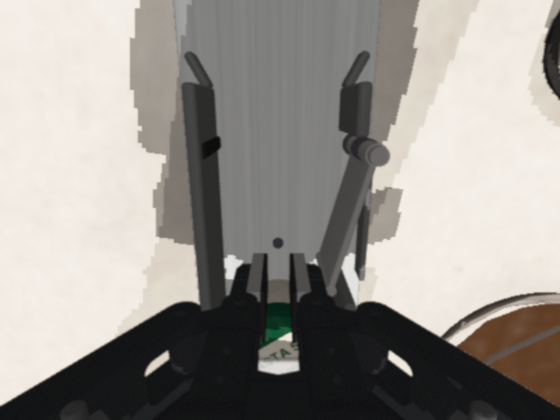

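```bash
python3 -m creep '[{"tx":-0.01,"ty":0,"tz":0,"ax":0,"ay":0,"az":0,"grip":0.12},{"tx":-0.01,"ty":0,"tz":0,"ax":0,"ay":0,"az":0,"grip":0.12},{"tx":-0.01,"ty":0,"tz":0,"ax":0,"ay":0,"az":0,"grip":0.12},{"tx":-0.01,"ty":0,"tz":0,"ax":0,"ay":0,"az":0,"grip":0.12},{"tx":-0.01,"ty":0,"tz":0,"ax":0,"ay":0,"az":0,"grip":0.12},{"tx":0,"ty":0,"tz":0,"ax":0,"ay":0,"az":0,"grip":0.12},{"tx":0,"ty":0,"tz":0,"ax":0,"ay":0,"az":0,"grip":0.12},{"tx":0,"ty":0,"tz":0,"ax":0,"ay":0,"az":0,"grip":0.12}]'
```

```text
time_s: 33.25
position: [0.5636, -0.1024, 0.03]
tool_rot: [-0.068, 0.998, -0.0, -0.0]
wrist_force: [-5.5, -0.8, 1.8]
grip_width: 0.0105
```

```bash
python3 -m creep '[{"tx":-0.01,"ty":0,"tz":0,"ax":0,"ay":0,"az":0,"grip":0.12},{"tx":-0.01,"ty":0,"tz":0,"ax":0,"ay":0,"az":0,"grip":0.12},{"tx":-0.01,"ty":0,"tz":0,"ax":0,"ay":0,"az":0,"grip":0.12},{"tx":-0.01,"ty":0,"tz":0,"ax":0,"ay":0,"az":0,"grip":0.12},{"tx":-0.01,"ty":0,"tz":0,"ax":0,"ay":0,"az":0,"grip":0.12},{"tx":0,"ty":0,"tz":0,"ax":0,"ay":0,"az":0,"grip":0.12},{"tx":0,"ty":0,"tz":0,"ax":0,"ay":0,"az":0,"grip":0.12},{"tx":0,"ty":0,"tz":0,"ax":0,"ay":0,"az":0,"grip":0.12}]'
```

```text
time_s: 34.25
position: [0.5637, -0.1023, 0.0299]
tool_rot: [-0.068, 0.998, -0.0, -0.001]
wrist_force: [-10.1, -2.0, 4.2]
grip_width: 0.01
```

Now it is rigid: 1 mm commanded gave 0.1 mm of travel and 10 N. I press slightly more to rule out another catch.

```bash
python3 -m creep '[{"tx":-0.01,"ty":0,"tz":0,"ax":0,"ay":0,"az":0,"grip":0.12},{"tx":-0.01,"ty":0,"tz":0,"ax":0,"ay":0,"az":0,"grip":0.12},{"tx":-0.01,"ty":0,"tz":0,"ax":0,"ay":0,"az":0,"grip":0.12},{"tx":0,"ty":0,"tz":0,"ax":0,"ay":0,"az":0,"grip":0.12},{"tx":0,"ty":0,"tz":0,"ax":0,"ay":0,"az":0,"grip":0.12},{"tx":0,"ty":0,"tz":0,"ax":0,"ay":0,"az":0,"grip":0.12},{"tx":0,"ty":0,"tz":0,"ax":0,"ay":0,"az":0,"grip":0.12},{"tx":0,"ty":0,"tz":0,"ax":0,"ay":0,"az":0,"grip":0.12}]'
```

```text
time_s: 35.25
position: [0.5638, -0.1023, 0.0299]
tool_rot: [-0.068, 0.998, -0.0, -0.002]
wrist_force: [-13.8, -2.5, 6.5]
grip_width: 0.0101
```

13.8 N with no give, so this is the end stop. I back off and lift out.

```bash
python3 -m creep '[{"tx":0.06,"ty":0,"tz":0,"ax":0,"ay":0,"az":0,"grip":0.12},{"tx":0.08,"ty":0,"tz":0,"ax":0,"ay":0,"az":0,"grip":0.12},{"tx":0.1,"ty":0,"tz":0,"ax":0,"ay":0,"az":0,"grip":0.12},{"tx":0.1,"ty":0,"tz":0,"ax":0,"ay":0,"az":0,"grip":0.12},{"tx":0,"ty":0,"tz":0,"ax":0,"ay":0,"az":0,"grip":0.12},{"tx":0,"ty":0,"tz":-0.3,"ax":0,"ay":0,"az":0,"grip":0.12},{"tx":0,"ty":0,"tz":-0.5,"ax":0,"ay":0,"az":0,"grip":0.12},{"tx":0,"ty":0,"tz":-0.5,"ax":0,"ay":0,"az":0,"grip":0.12}]'
python3 -m creep '[{"tx":0,"ty":0,"tz":-0.8,"ax":0,"ay":0,"az":0,"grip":0.12},{"tx":0,"ty":0,"tz":-1,"ax":0,"ay":0,"az":0,"grip":0.12},{"tx":0,"ty":0,"tz":-1,"ax":0,"ay":0,"az":0,"grip":0.12},{"tx":0,"ty":0,"tz":-1,"ax":0,"ay":0,"az":0,"grip":0.12},{"tx":0.8,"ty":0.6,"tz":-0.5,"ax":0,"ay":0,"az":0,"grip":0.12},{"tx":0.8,"ty":0.6,"tz":-0.5,"ax":0,"ay":0,"az":0,"grip":0.12},{"tx":0.8,"ty":0.6,"tz":0,"ax":0,"ay":0,"az":0,"grip":0.12},{"tx":0.8,"ty":0.6,"tz":0,"ax":0,"ay":0,"az":0,"grip":0.12}]'
python3 -m creep '[{"tx":0.8,"ty":0.8,"tz":0,"ax":0,"ay":0,"az":0,"grip":0.12},{"tx":0.8,"ty":0.8,"tz":0,"ax":0,"ay":0,"az":0,"grip":0.12},{"tx":0.8,"ty":0.8,"tz":0,"ax":0,"ay":0,"az":0,"grip":0.12},{"tx":0.4,"ty":1,"tz":0,"ax":0,"ay":0,"az":0,"grip":0.12},{"tx":0,"ty":1,"tz":0,"ax":0,"ay":0,"az":0,"grip":0.12},{"tx":0,"ty":1,"tz":0,"ax":0,"ay":0,"az":0,"grip":0.12},{"tx":0,"ty":1,"tz":0,"ax":0,"ay":0,"az":0,"grip":0.12},{"tx":0,"ty":1,"tz":0,"ax":0,"ay":0,"az":0,"grip":0.12}]'
python3 - <<'E'
from station import *
from h import *
delta(read_state(),lane(.059,0,.03))
for n,(x,y) in (("side",(230,160)),("top",(240,150))):
    c=camera(n);im=c["img"];cv2.imwrite(f"pics/{n}14.png",im)
    cv2.imwrite(f"pics/{n}c14.png",cv2.resize(im[y:y+110,x:x+135],None,fx=5.5,fy=5.5,interpolation=cv2.INTER_CUBIC))
    print(n,((proj(c,[lane(.092,0,.043)])[0]-(x,y)+.5)*5.5))
im=camera("wrist")["img"];cv2.imwrite("pics/w14.png",im)
E
```

```text
time_s: 36.25
position: [0.5591, -0.1029, 0.0571]
tool_rot: [-0.068, 0.998, 0.0, 0.0]
wrist_force: [0.8, 0.1, -0.2]
grip_width: 0.0099
time_s: 37.25
position: [0.4886, -0.0638, 0.1534]
tool_rot: [-0.068, 0.998, -0.0, 0.001]
wrist_force: [-0.6, -0.1, 0.0]
grip_width: 0.0102
time_s: 38.25
position: [0.4134, 0.0756, 0.1533]
tool_rot: [-0.068, 0.998, 0.0, 0.001]
wrist_force: [-0.2, -0.4, -0.1]
grip_width: 0.0103
shift units [-6.19 -9.85  6.17] turn units [0.   0.02 0.03] pos [0.4134 0.0756 0.1533] lane [-0.0654  0.1966  0.1533] F [-0.19 -0.4  -0.12] w 0.0103 t 38.25 q6 0.04
tool x [-0.991 -0.136 -0.001] y [-0.136  0.991  0.   ]
side [116.07391377 266.78376617]
top [347.35848332 167.62702039]
```

View pics/sidec14.png

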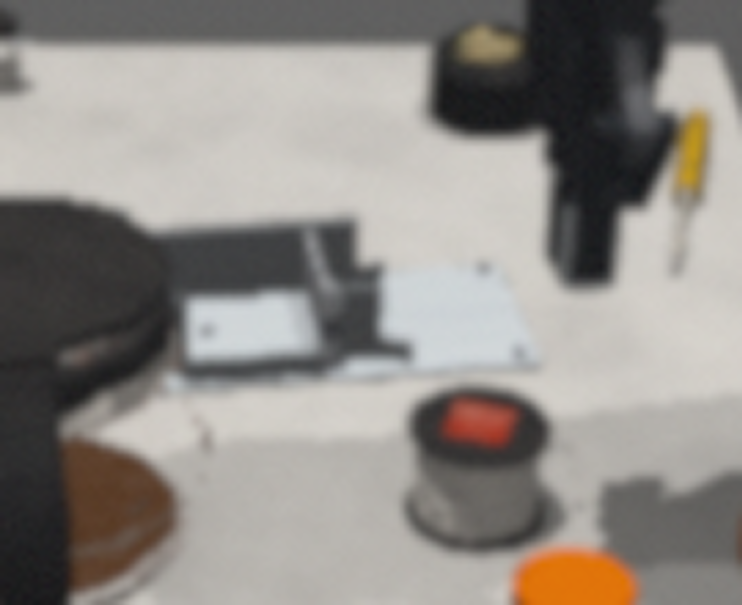

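View pics/topc14.png

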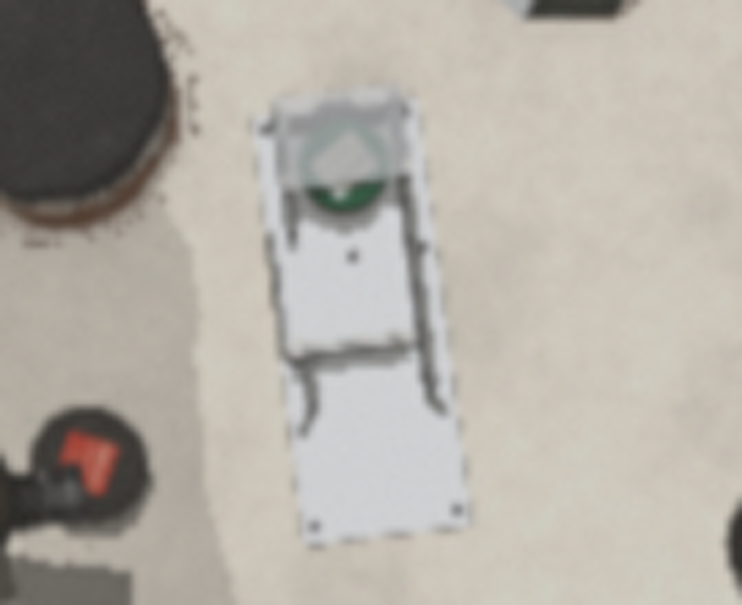

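View pics/w14.png

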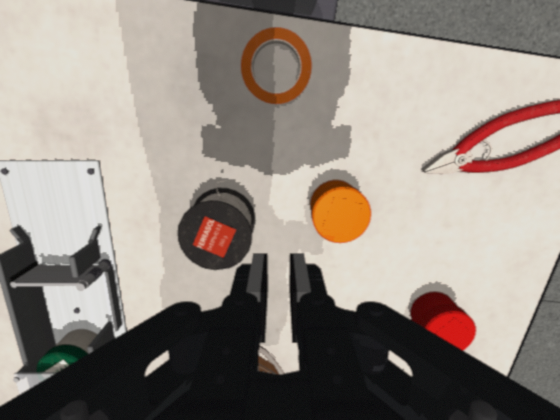

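The top crop shows the jar upright under the cover, lid centre near (343,165) against a predicted (347,168). The gate line from (290,357) to (410,345) has the same slope as at the start, so it is shut. The side crop shows the gate back in place, the spool has not moved and the gripper is clear. I hand it in.

```bash
python3 -c "
from station import *
print(sign_off())"
```

```text
the job is handed in; nothing more can be done
None
```

The paste jar is against the end stop under the clear cover, the gate has shut behind it, and I handed the job in at about 38 s of the 72 s allowed. No verdict is reported back.

- **Placing and pushing:** I gripped the green-lidded jar and stood it on the porch about 1 mm from the intended spot. I then pushed it through the gate with the fingers nearly shut, reading the force as it went.
- **False contact:** With the jar near x = 81 mm the force rose to about 6 N and then let go within the next millimetre. I took this for a catch and kept creeping.
- **End stop:** About 11 mm further on, with the jar near x = 92 mm, the resistance became rigid. Over the last 0.6 mm commanded, the fingers moved about 0.1 mm and the force along x reached 13.8 N. That is somewhat above the 10 N asked for and below the 25 N limit.
- **Last checks:** After backing off and lifting out, the top view showed the jar upright at the stop, within about 1–2 mm of the predicted place. The gate line had the same slope as when it was shut at the start. The wrist force was near zero with the gripper clear.
- **Bystanders:** The spool was in its original place. I did not measure the tip cleaner or heat sink again at the end, but the arm passed clear of both.

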